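Set up an ice bath under a clamped boiling tube

TASK

Set up the ice bath: take the scoop from its tray and use it to move every ice cube from the foam pan into the green bowl (do not handle the ice with the fingers), and lay the scoop back flat in its tray. Slide the clamp up its rod so that the boiling tube is clear of the bowl's height, draw the bowl with all the ice in it under the raised tube so that the tube hangs over its middle, then slide the clamp down again until the tube's end is at least 25 mm below the bowl's rim. Leave the beaker, wash bottle and tube rack where they stand.

Things in the scene. Friction and masses are not known exactly. Their poses are not given: they have to be found in the camera images.
- ice_pan: Fixed tray of thick dark foam that holds the ice, open on top. Inside 210 mm (its x) by 112 mm (its y), walls 16 mm thick with rims 45 mm above the bench, inner floor 10 mm above the bench. Origin: centre of its underside, on the bench; z up. Its +x end is the end away from the robot. At the start the ice lies towards its +x end.
- ice0: Ice cube, 25 mm across with edges bevelled 4 mm, 13 g, very slippery (friction about 0.12 on everything). Origin at its centre. In some starts absent (None).
- ice1: Ice cube, 25 mm across with edges bevelled 4 mm, 13 g, very slippery (friction about 0.12 on everything). Origin at its centre. In some starts absent (None).
- ice2: Ice cube, 25 mm across with edges bevelled 4 mm, 13 g, very slippery (friction about 0.12 on everything). Origin at its centre. In some starts absent (None).
- ice3: Ice cube, 25 mm across with edges bevelled 4 mm, 13 g, very slippery (friction about 0.12 on everything). Origin at its centre. In some starts absent (None).
- ice4: Ice cube, 25 mm across with edges bevelled 4 mm, 13 g, very slippery (friction about 0.12 on everything). Origin at its centre. In some starts absent (None).
- ice5: Ice cube, 25 mm across with edges bevelled 4 mm, 13 g, very slippery (friction about 0.12 on everything). Origin at its centre. In some starts absent (None).
- ice6: Ice cube, 25 mm across with edges bevelled 4 mm, 13 g, very slippery (friction about 0.12 on everything). Origin at its centre. In some starts absent (None).
- ice7: Ice cube, 25 mm across with edges bevelled 4 mm, 13 g, very slippery (friction about 0.12 on everything). Origin at its centre. In some starts absent (None).
- ice8: Ice cube, 25 mm across with edges bevelled 4 mm, 13 g, very slippery (friction about 0.12 on everything). Origin at its centre. In some starts absent (None).
- ice9: Ice cube, 25 mm across with edges bevelled 4 mm, 13 g, very slippery (friction about 0.12 on everything). Origin at its centre. In some starts absent (None).
- ice10: Ice cube, 25 mm across with edges bevelled 4 mm, 13 g, very slippery (friction about 0.12 on everything). Origin at its centre. In some starts absent (None).
- ice11: Ice cube, 25 mm across with edges bevelled 4 mm, 13 g, very slippery (friction about 0.12 on everything). Origin at its centre. In some starts absent (None).
- scoop: Loose flat-bottomed aluminium scoop, 0.13 kg. Pan 72 mm wide, 86 mm from back wall to lip, bottom 2.5 mm thick, 0.8 mm at the lip; side walls 36 mm high, falling to 14 mm near the lip; open in front and on top. Origin: centre of the pan's underside; x towards the lip (lip's middle at x +44 mm, z 0), y left, z up. The handle leaves the top of the back wall.
- scoop_grip (a point): Middle of the scoop's straight handle, 84 mm behind and 43 mm above the scoop's origin. The handle is 18 mm wide (along the scoop's y), 12 mm thick, 86 mm long and rises backwards at 15 degrees. Axes as the scoop's.
- tray: Fixed shallow grey plastic tray in which the scoop lies at the start, 215 mm (its x) by 115 mm (its y), lip 4 mm thick and 14 mm high, inner floor 3 mm above the bench. Origin: centre of its underside; z up.
- bath: Loose pale-green plastic bowl, the ice bath, empty at the start, 0.24 kg, 85 mm high; outside radius 66 mm at the foot and 80 mm at the rim (85 mm with the thin rolled edge), wall 4 mm, inner floor 5 mm up. A strap handle stands out on its -x side. Origin: centre of its underside; z up.
- bath_grip (a point): Middle of the upright strap of the bowl's handle, 118 mm from the bowl's axis towards its -x and 44 mm up; the strap is 14 mm square and runs from 20 to 64 mm up, with about 30 mm free between it and the bowl. Axes as the bowl's.
- clamp (a joint): Height of the clamp on the upright 12 mm rod, 460 mm tall, of a fixed retort stand (round base of radius 68 mm): 0 m fully up, growing downwards to 0.085 m (stop); starts 0.05 to 0.08 m down. Stays where it is left; takes about 5 N downwards or 12 N upwards. The glass boiling tube hangs in the clamp's jaws and moves with it.
- clamp_grip (a point): Point on the clamp's level round bar (12 mm thick, along this point's x axis, which points to the rod), 110 mm from the rod and 90 mm from the tube's axis; 232 mm above the bench when the clamp is fully up. The bar is bare for 25 mm either side of it. z up.
- tube_tip (a point): Round bottom end of the clamped boiling tube (25 mm thick, 150 mm long, upright, open top 40 mm above the bar's axis), 200 mm from the rod; 122 mm above the bench when the clamp is fully up.
- beaker: Bystander: glass beaker, 70 mm across, 92 mm high. Origin: centre of its underside.
- wash_bottle: Bystander: white wash bottle with a pink top, 66 mm across, 205 mm high. Origin: centre of its underside.
- tube_rack: Bystander: blue test-tube rack, 75 by 135 mm, 131 mm high with its tubes. Origin: centre of its underside.
Things that resemble listed ones, but are neither listed nor needed, are in the scene too. Leave any orange look-alike of the bath alone.

How it is judged:
By the outcome, as a careful person would: the job done as asked, in the order asked, and still so for the second after the job is handed in, with the robot touching nothing.
Of ice2, ice3, ice4, ice5, ice6, ice7, ice8, ice9, ice10, ice11 only 7 to 10 are there at a start; the rules pass over those that are not, and their reading is None.
At some moment in a run one of bath may be knocked a few centimetres aside while the robot is not near it.
It also fails if it takes over 192 s, if anything falls off the work surface, if the arm or the gripper's body presses on something with over 40 N, if the wrist force passes 120 N, or if a joint passes its speed limit or range.

ROBOT

A 6-joint arm with a two-finger parallel gripper is mounted at the origin on the work surface. World frame = base frame: x ahead of the robot, y to its left, z up, the work surface at z = 0. Lengths are in m, angles in rad, forces in N, time in s.
With the tool pointing down it reaches from about 0.35 to 0.775 m from the base axis. Payload 7.3 kg.
Tool frame: the origin (TCP) lies at the very end of the fingers, on their centre line; the grasp point (between the pads) lies 19 mm behind it; z points along the fingers, y is the line along which they close (so a half turn about z gives the same grasp; the last joint's range is limited). The gripper opens to 92 mm and grips with 3 to 60 N. Pads are 19 mm wide; open, the fingers measure 130 mm over their backs; the gripper's body (75 mm by 190 mm) begins 47 mm behind the grasp point.
Start: joints at [1.189, 0.342, 1.524, -0, 1.275, -0.146], TCP at [0.123, 0.51, 0.227] pointing down, gripper open.
Joint ranges: [-2.53, 2.53], [-0.77, 2.02], [0.04, 2.7], [-1, 4.14], [0.28, 2.66], [-3.11, 3.11]. Speed limits (rad/s): [2.57, 2.57, 3.14, 3.14, 3.14, 3.14].

INTERFACE

Orientations are given as a 3x3 rotation matrix whose columns are the frame's x, y, z axes.
In Python, from bench import bot gives the robot as it stands.
- The arm moves only by the tool play_rows, never from a script. Its argument "steps" is a list of rows, each an object of numbers: "x", "y", "z": the shift along the tool's x, y, z in units of 300 mm (1.0 is 300 mm); "ax", "ay", "az": the turn, a rotation vector about the tool's x, y, z in units of pi rad (1.0 is pi rad); "grip": the opening, from 0 (shut) to 1 (fully open). In form: [{"x": .., "y": .., "z": .., "ax": .., "ay": .., "az": .., "grip": ..}, ...]. A call has 1 to 10 rows; each row is the pose to reach, as a shift and turn from the pose commanded when the call began, along the tool's axes at that moment, turning the shorter way round; what a row does not reach only later rows make up. A row lasts 1/8 s, in which the tool goes at most 62.5 mm and 10.7 degrees, less where a joint would pass 70% of its speed; a pose out of reach is approached as far as the arm can. A call with a number of a shift or a turn outside -1 to 1 is refused whole. A call with a gripper value outside its range is refused whole. The fingers move at their own pace and stop on an object; the grip force is fixed at half the most. Time passes only in rows, so rows that repeat a pose let the fingers close. It gives the time, the measured TCP pose, the force, the opening and the grip force at its end, in the units of the state.
- bot.get_state(): the state, without advancing time (a new reading comes with each control period).
- bot.capture(name): name is "scene" or "top" or "wrist"; returns (picture, depth): 480x640x3 uint8, red, green, blue; 480x640 float32, m along the optical axis (not along the pixel's ray), 0 where there is no reading.
- bot.calibration(name): a dict with "K" (3x3 intrinsics, pixels), "R" (3x3) and "t" (3): a world point X has camera coordinates R X + t. Camera axes: x right, y down, z forward; pixel columns grow to the right and rows downward; lengths in m; the calibration is good to about 2 mm. A picture is of the moment at which its call begins: read the wrist's pose just before it. calibration takes no time and is no camera call; for the wrist camera it gives the pose at the moment of the call.
- bot.job_done(): hands the job in; it is judged then, once.
The state is a dict: "time": time; "joint_pos": joint angles; "qvel": joint speeds; "joint_efforts": joint torques, N m; "eef_pos": TCP position; "tool_rot": TCP orientation; "contact_force": force on the tool from outside, world axes, zero at the start; "moment": the same for the moment, N m; "finger_gap": finger opening in m; "finger_force": force on a finger pad.
Only numpy, scipy, OpenCV 4.12 (cv2) and the standard library are available. Lean on these libraries where they do the work, as an engineer would, in place of code of your own. Each camera call takes 0.05 s, during which the arm holds its last target. There are 200 camera calls.

## Working session

There is one attempt and no reset: what is moved stays moved. The work goes in short steps, Python scripts to look and compute and a tool call to move; the robot and the scene stay as the last step left them, time stands still between calls to the robot, and variables do not carry over. Pictures are saved under pics/ and viewed, at most 14 in all, crops included, and the job is handed in when it is done.

Besides the shell and the picture viewer there is one more tool, called after "Emit:" by a JSON object that holds its "method" and its "body". play_rows: Moves the arm, as the interface text tells. Shifts and turns lie within -1 to 1; 1 stands for 300 mm of shift or pi rad of turn. Its arguments: {"type":"object","properties":{"steps":{"type":"array","items":{"type":"object","properties":{"x":{"type":"number","minimum":-1,"maximum":1},"y":{"type":"number","minimum":-1,"maximum":1},"z":{"type":"number","minimum":-1,"maximum":1},"ax":{"type":"number","minimum":-1,"maximum":1},"ay":{"type":"number","minimum":-1,"maximum":1},"az":{"type":"number","minimum":-1,"maximum":1},"grip":{"type":"number"}}}}},"required":["steps"]}

```bash
mkdir -p pics; ls; cat > h.py <<'E'
import numpy as np, cv2
from bench import bot
def snap(n,f):
    c=bot.calibration(n); p,d=bot.capture(n); cv2.imwrite(f'pics/{f}.png',p[:,:,::-1]); np.savez(f'pics/{f}.npz',p=p,d=d,K=c['K'],R=c['R'],t=c['t']); return p,d,c
def world(f):
    a=np.load(f'pics/{f}.npz'); d=a['d']; v,u=np.mgrid[:480,:640]; K=a['K']
    X=np.stack([(u-K[0,2])/K[0,0]*d,(v-K[1,2])/K[1,1]*d,d],-1)
    W=(X-a['t'])@a['R']; W[d==0]=np.nan; return W,a['p']
E
python3 - <<'E'
from h import *
for n in('scene','top'):
    snap(n,n+'0')
s=bot.get_state();print(s)
E
```

```text
pics
{'time': 0.1, 'joint_pos': array([ 1.18902349e+00,  3.42663647e-01,  1.52491196e+00,  1.02357307e-05,
        1.27542157e+00, -1.45995109e-01]), 'qvel': array([ 6.47807433e-04,  2.15049353e-04, -2.18012077e-03, -2.21677913e-04,
       -2.78809163e-04, -6.71615130e-05]), 'joint_efforts': array([-1.91292980e-05, -4.32001770e+01, -2.44697052e+01,  7.17441109e-02,
        5.25542046e-02, -8.88277100e-05]), 'eef_pos': array([0.12247486, 0.5101387 , 0.22611229]), 'tool_rot': array([[-9.72332204e-01,  2.33601802e-01, -5.32365260e-04],
       [ 2.33602311e-01,  9.72331359e-01, -1.29975669e-03],
       [ 2.14009931e-04, -1.38815704e-03, -9.99999014e-01]]), 'contact_force': array([ 0.400974  , -0.18840516,  0.23840728]), 'moment': array([ 0.01636557, -0.01006463,  0.02444087]), 'finger_force': 0.0, 'finger_gap': 0.0918224560749969}
```

View pics/scene0.png

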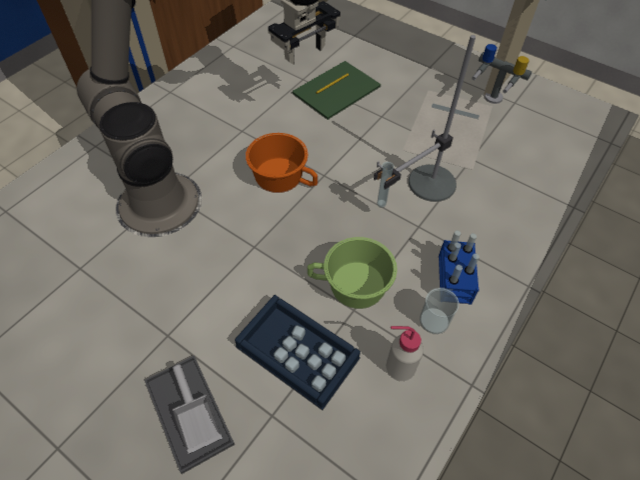

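View pics/top0.png

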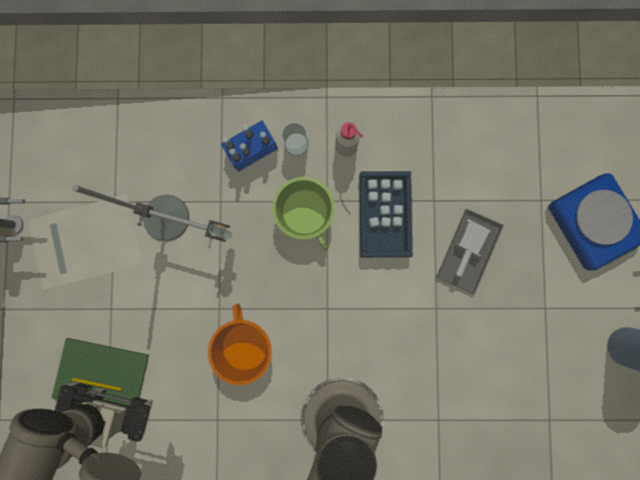

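The scene view shows the green bowl at (360,272), the foam pan with 10 cubes at (297,350), the scoop in its tray at (188,412) and the clamp bar at (415,160). Bath candidates in the top view are green (303,208), handle at (323,243), and orange (240,350). The orange one is the look-alike, so I choose green. The only scoop is at (470,248).

```bash
cat > m.py <<'E'
from h import *
W,p=world('top0'); Z=W[...,2]
hsv=cv2.cvtColor(p,cv2.COLOR_RGB2HSV)
def rect(m,name):
    pts=W[m][:,:2]; pts=pts[~np.isnan(pts).any(1)].astype(np.float32)
    r=cv2.minAreaRect(pts*1000); print(name,len(pts),r)
reg=lambda a,b,c,d:(lambda m:(m.__setitem__((slice(b,d),slice(a,c)),True),m)[1])(np.zeros((480,640),bool))
# pan rim
rect(reg(350,160,420,265)&(Z>.038)&(Z<.052)&(hsv[...,2]<110),'panrim')
rect(reg(430,205,510,300)&(Z>.008)&(Z<.02)&(hsv[...,2]<120),'tray lip')
m=reg(430,205,510,300)&(Z>.028); 
rect(m,'scoop handle'); q=W[m]; print(q[q[:,2]>.05].mean(0), q[:,2].max())
m=reg(430,205,510,300)&(hsv[...,2]>135); rect(m,'scoop all')
g=(hsv[...,0]>30)&(hsv[...,0]<50)&(hsv[...,1]>90)
m=g&(Z>.08)&(Z<.1)&reg(260,165,350,260); pts=W[m][:,:2].astype(np.float32)*1000
print('bath rim',cv2.minEnclosingCircle(pts), W[m][:,2].mean())
c=cv2.minEnclosingCircle(pts)[0]
m=g&(Z>.03)&reg(260,165,350,260); q=W[m]*1000; r=np.hypot(q[:,0]-c[0],q[:,1]-c[1]); print('handle',q[r>95].mean(0),r.max(),(r>95).sum())
# ice
m=(reg(350,160,420,265)&(hsv[...,2]>130)).astype(np.uint8)
n,l,st,ce=cv2.connectedComponentsWithStats(m)
for i in range(1,n):
    if st[i,4]>15:
        print('ice',st[i,4],np.nanmedian(W[l==i],0).round(3))
# stand
m=reg(60,170,240,250)&(Z>.12); q=W[m]; print('stand pts',len(q))
for z0 in np.arange(.12,.5,.02):
    k=q[(q[:,2]>z0)&(q[:,2]<=z0+.02)]
    if len(k):print(round(z0,2),len(k),k.mean(0).round(3),k.min(0).round(3),k.max(0).round(3))
for nm,a in(('rack',(215,115,282,175)),('beaker',(280,118,312,160)),('bottle',(330,115,368,160))):
    m=reg(*a)&(Z>.04);q=W[m];print(nm,q.min(0).round(3),q.max(0).round(3))
E
python3 m.py
```

```text
panrim 1413 ((570.3887939453125, -125.30764770507812), (142.09060668945312, 239.77914428710938), 89.89035034179688)
tray lip 478 ((466.2851257324219, -366.68927001953125), (116.42647552490234, 216.12924194335938), 65.7136001586914)
scoop handle 288 ((456.7232360839844, -349.517822265625), (73.92286682128906, 139.6536407470703), 60.538421630859375)
[ 0.41569498 -0.32708119  0.05577415] 0.0640769303283697
scoop all 4554 ((463.91632080078125, -369.2542419433594), (230.9129180908203, 272.95703125), 89.0738296508789)
bath rim ((581.0704956054688, 103.7563247680664), 84.8548583984375) 0.08441059479154353
handle [485.22721953  51.6665287   70.37496416] 124.36982003580812 48
ice 1133 [ 0.707 -0.14  -0.001]
ice 54 [ 0.657 -0.089  0.034]
ice 53 [ 0.657 -0.124  0.035]
ice 55 [ 0.655 -0.158  0.034]
ice 51 [ 0.623 -0.09   0.034]
ice 53 [ 0.62  -0.126  0.034]
ice 565 [ 0.518 -0.038 -0.   ]
ice 469 [ 0.512 -0.215 -0.   ]
ice 55 [ 0.583 -0.159  0.034]
ice 53 [ 0.583 -0.123  0.034]
ice 57 [ 0.55  -0.157  0.034]
ice 54 [ 0.549 -0.092  0.034]
ice 54 [ 0.549 -0.125  0.034]
stand pts 1278
0.12 25 [0.512 
[... 648 characters left out ...]
7  0.507 0.32 ]
0.32 27 [0.565 0.501 0.329] [0.561 0.498 0.32 ] [0.571 0.507 0.34 ]
0.34 29 [0.565 0.501 0.351] [0.56  0.498 0.341] [0.57  0.506 0.359]
0.36 27 [0.565 0.501 0.37 ] [0.56  0.498 0.36 ] [0.57  0.506 0.38 ]
0.38 37 [0.565 0.501 0.39 ] [0.56  0.498 0.381] [0.572 0.507 0.4  ]
0.4 35 [0.565 0.501 0.411] [0.56  0.498 0.401] [0.572 0.507 0.419]
0.42 38 [0.565 0.501 0.43 ] [0.561 0.498 0.42 ] [0.572 0.506 0.439]
0.44 53 [0.566 0.502 0.453] [0.561 0.498 0.441] [0.572 0.508 0.46 ]
0.46 15 [0.565 0.504 0.461] [0.562 0.498 0.46 ] [0.57  0.509 0.463]
rack [0.698 0.164 0.041] [0.829 0.333 0.136]
beaker [0.744 0.094 0.04 ] [0.815 0.164 0.098]
bottle [ 0.736 -0.049  0.04 ] [0.803 0.015 0.21 ]
```

```bash
python3 - <<'E'
from h import *
a=cv2.imread('pics/top0.png')
b=cv2.resize(a[150:310,260:520],None,fx=3,fy=3,interpolation=cv2.INTER_CUBIC); cv2.imwrite('pics/crop1.png',b)
E
```

```text
(no output)
```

View pics/crop1.png

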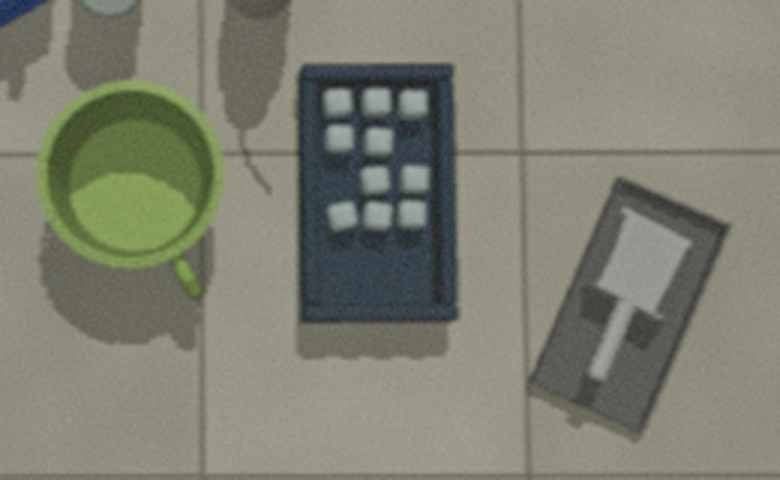

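The crop confirms the green bowl, with its handle at crop (188,275), ten cubes in the pan, and the scoop with its handle towards the robot. Next I'll fit the scoop pose and work out the grasp.

```bash
cat >> h.py <<'E'
from scipy.spatial.transform import Rotation as Ro
np.set_printoptions(precision=4,suppress=True)
def tool(az,al):
    "tool rot: scoop-x azimuth az, fingers leaning forward by al (deg); tool y = horizontal left/right"
    a,l=np.radians([az,al]); f=np.array([np.cos(a),np.sin(a),0]); left=np.array([-np.sin(a),np.cos(a),0])
    z=np.sin(l)*f-np.cos(l)*np.array([0,0,1]); return f,left,z
def rot(az,al,flip):
    f,l,z=tool(az,al); y=l*flip; return np.stack([np.cross(y,z),y,z],1)
def row(P0,R0,P,R):
    s=R0.T@(np.array(P)-P0)/.3; w=Ro.from_matrix(R0.T@R).as_rotvec()/np.pi
    return dict(zip(('x','y','z','ax','ay','az'),[float(round(q,4)) for q in (*s,*w)]))
E
python3 - <<'E'
from h import *
W,p=world('top0'); v=cv2.cvtColor(p,cv2.COLOR_RGB2HSV)[...,2]
S=np.zeros((480,640),bool); S[205:300,430:510]=1
q=W[S&(v>95)&(W[...,2]>.036)&(W[...,2]<.08)]; print(len(q))
c=q.mean(0); u,s,vt=np.linalg.svd(q-c); d=vt[0]*np.sign(vt[0,0]); print('handle c',c,'dir',d,'az',np.degrees(np.arctan2(d[1],d[0])),'pitch',np.degrees(np.arcsin(d[2])))
t=(q-c)@d; print('range',t.min(),t.max(),'z',q[:,2].min(),q[:,2].max())
f=W[S&(v>135)&(W[...,2]<.03)&(W[...,2]>.003)]
f=f[np.hypot(*(f[:,:2]-[.49,-.37]).T)<.08]
print(cv2.minAreaRect((f[:,:2]*1000).astype(np.float32)),np.median(f,0))
print('rot cur',bot.get_state()['tool_rot'])
E
```

```text
222
handle c [ 0.4396 -0.3364  0.0487] dir [ 0.9269 -0.2974 -0.229 ] az -17.788193879513123 pitch -13.239368644295652
range -0.049178994467682875 0.07632824720772106 z 0.03606033808179635 0.0640769303283697
((504.8599853515625, -372.6094055175781), (159.25912475585938, 96.54969787597656), 80.45507049560547) [ 0.5056 -0.3795  0.0055]
rot cur [[-0.9723  0.2336 -0.0005]
 [ 0.2336  0.9723 -0.0013]
 [ 0.0002 -0.0014 -1.    ]]
```

```bash
python3 - <<'E'
from h import *
s=bot.get_state(); P,R=s['eef_pos'],s['tool_rot']
A=([.42,.18,.3],rot(0,0,1)); B=([.43,-.28,.28],rot(-22,0,1))
print(row(P,R,*A)); print(row(*map(np.array,A),*B))
E
```

```text
{'x': -1.2213, 'y': -0.8387, 'z': -0.2454, 'ax': -0.0004, 'ay': -0.0001, 'az': -0.0751}
{'x': -0.0333, 'y': -1.5333, 'z': 0.0667, 'ax': 0.0, 'ay': 0.0, 'az': 0.1222}
```

Emit:
{"method": "play_rows", "body": {"steps": [{"x": -1,"y": -0.7,"z": -0.25,"az": -0.075,"grip": 1},{"x": -1,"y": -0.7,"z": -0.25,"az": -0.075,"grip": 1},{"x": -1,"y": -0.7,"z": -0.25,"az": -0.075,"grip": 1},{"x": -1,"y": -0.7,"z": -0.25,"az": -0.075,"grip": 1},{"x": -1,"y": -0.7,"z": -0.25,"az": -0.075,"grip": 1},{"x": -1,"y": -0.7,"z": -0.25,"az": -0.075,"grip": 1},{"x": -1,"y": -0.7,"z": -0.25,"az": -0.075,"grip": 1}]}}

```text
validation failed for argument at $.st...
```

Emit:
{"method": "play_rows", "body": {"steps": [{"x": -0.95,"y": -0.7,"z": -0.25,"az": -0.075,"grip": 1.0},{"x": -0.95,"y": -0.7,"z": -0.25,"az": -0.075,"grip": 1.0},{"x": -0.95,"y": -0.7,"z": -0.25,"az": -0.075,"grip": 1.0},{"x": -0.95,"y": -0.7,"z": -0.25,"az": -0.075,"grip": 1.0},{"x": -0.95,"y": -0.7,"z": -0.25,"az": -0.075,"grip": 1.0},{"x": -0.95,"y": -0.7,"z": -0.25,"az": -0.075,"grip": 1.0},{"x": -0.95,"y": -0.7,"z": -0.25,"az": -0.075,"grip": 1.0}]}}

```text
validation failed for argument at $.st...
```

Emit:
{"method": "play_rows", "body": {"steps": [{"x": -0.95,"y": -0.7,"z": -0.25,"ax": 0,"ay": 0,"az": -0.075,"grip": 1},{"x": -0.95,"y": -0.7,"z": -0.25,"ax": 0,"ay": 0,"az": -0.075,"grip": 1},{"x": -0.95,"y": -0.7,"z": -0.25,"ax": 0,"ay": 0,"az": -0.075,"grip": 1},{"x": -0.95,"y": -0.7,"z": -0.25,"ax": 0,"ay": 0,"az": -0.075,"grip": 1},{"x": -0.95,"y": -0.7,"z": -0.25,"ax": 0,"ay": 0,"az": -0.075,"grip": 1},{"x": -0.95,"y": -0.7,"z": -0.25,"ax": 0,"ay": 0,"az": -0.075,"grip": 1},{"x": -0.95,"y": -0.7,"z": -0.25,"ax": 0,"ay": 0,"az": -0.075,"grip": 1}]}}

```text
time: 0.98
eef_pos: [0.3527, 0.2374, 0.3021]
tool_rot: [[-1.0, 0.006, 0.001], [0.006, 1.0, -0.0], [-0.001, -0.0, -1.0]]
contact_force: [-0.7, 0.3, -0.1]
finger_gap: 0.0919
finger_force: 0.0
```

Emit:
{"method": "play_rows", "body": {"steps": [{"x": -0.3,"y": -0.95,"z": 0,"ax": 0,"ay": 0,"az": 0,"grip": 1},{"x": -0.3,"y": -0.95,"z": 0,"ax": 0,"ay": 0,"az": 0,"grip": 1},{"x": -0.3,"y": -0.95,"z": 0,"ax": 0,"ay": 0,"az": 0,"grip": 1},{"x": -0.3,"y": -0.95,"z": 0,"ax": 0,"ay": 0,"az": 0,"grip": 1},{"x": -0.3,"y": -0.95,"z": 0,"ax": 0,"ay": 0,"az": 0,"grip": 1},{"x": -0.3,"y": -0.95,"z": 0,"ax": 0,"ay": 0,"az": 0,"grip": 1}]}}

```text
time: 1.72
eef_pos: [0.441, -0.0467, 0.3007]
tool_rot: [[-1.0, 0.004, -0.002], [0.004, 1.0, 0.001], [0.002, 0.001, -1.0]]
contact_force: [-0.9, 1.4, -0.1]
finger_gap: 0.0921
finger_force: 0.0
```

Emit:
{"method": "play_rows", "body": {"steps": [{"x": 0.1,"y": -0.9,"z": 0,"ax": 0,"ay": 0,"az": 0.12,"grip": 1},{"x": 0.1,"y": -0.9,"z": 0,"ax": 0,"ay": 0,"az": 0.12,"grip": 1},{"x": 0.1,"y": -0.9,"z": 0,"ax": 0,"ay": 0,"az": 0.12,"grip": 1},{"x": 0.1,"y": -0.9,"z": 0,"ax": 0,"ay": 0,"az": 0.12,"grip": 1},{"x": 0.1,"y": -0.9,"z": 0,"ax": 0,"ay": 0,"az": 0.12,"grip": 1},{"x": 0.1,"y": -0.9,"z": 0,"ax": 0,"ay": 0,"az": 0.12,"grip": 1},{"x": 0.1,"y": -0.9,"z": 0,"ax": 0,"ay": 0,"az": 0.12,"grip": 1}]}}

```text
time: 2.6
eef_pos: [0.4112, -0.3131, 0.3017]
tool_rot: [[-0.93, 0.366, 0.0], [0.366, 0.93, 0.001], [0.0, 0.001, -1.0]]
contact_force: [-0.3, 0.3, 0.1]
finger_gap: 0.0916
finger_force: 0.0
```

```bash
python3 - <<'E'
from h import *
s=bot.get_state(); print(s['eef_pos'],s['joint_pos'],s['time'])
snap('wrist','w1'); 
E
```

```text
[ 0.4112 -0.3131  0.3017] [-0.7997  0.2795  1.4062  0.0008  1.4567 -1.9954] 2.6
```

View pics/w1.png

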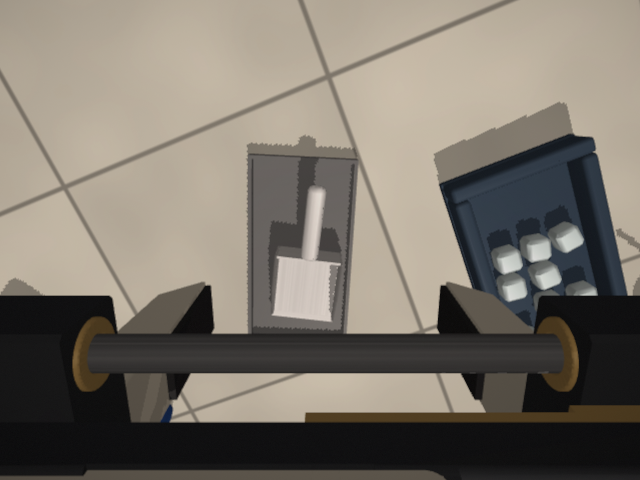

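The wrist view shows the scoop's handle from (317,188) to (310,258), inside the tray.

```bash
python3 - <<'E'
from h import *
W,p=world('w1'); v=cv2.cvtColor(p,cv2.COLOR_RGB2HSV)[...,2]
m=np.zeros((480,640),bool); m[180:250,290:340]=1
q=W[m&(W[...,2]>.033)&(W[...,2]<.08)]
c=q.mean(0); d=np.linalg.svd(q-c)[2][0]; d*=np.sign(d[0]); t=(q-c)@d
print(len(q),c,d,'az',np.degrees(np.arctan2(d[1],d[0])),'pitch',np.degrees(np.arcsin(d[2])),t.min(),t.max(),q[:,2].max())
e=c+d*t.min(); print('rear end',e)
f=W[262:312,282:330].reshape(-1,3); print('floor z',np.nanmedian(f[:,2]))
# scoop bottom outline
m=np.zeros((480,640),np.uint8); m[255:330,262:345]=1
b=W[(m>0)&(v>150)]; r=cv2.minAreaRect((b[:,:2]*1000).astype(np.float32)); print(r)
m=np.zeros((480,640),bool); m[140:330,240:362]=1
r=W[m&(W[...,2]>.010)&(W[...,2]<.018)&(v<120)]; print('tray',cv2.minAreaRect((r[:,:2]*1000).astype(np.float32)))
E
```

```text
1159 [ 0.426  -0.3325  0.052 ] [ 0.8497 -0.4661 -0.2463] az -28.74733844265061 pitch -14.261203139980088 -0.033477339656868194 0.039128058913487855 0.06213705060009586
rear end [ 0.3976 -0.3169  0.0602]
floor z 0.005084807687311712
((504.2376708984375, -374.7859191894531), (70.35346984863281, 93.9659652709961), 61.078651428222656)
tray ((461.65594482421875, -364.392578125), (114.49942016601562, 201.92556762695312), 65.56884002685547)
```

```bash
cat >> h.py <<'E'
G=np.array([-.084,0,.043])
def sc2tcp(O,az,pitch,al=25,g=G,back=.017):
    """scoop origin O, azimuth az, pitch (deg, + lip up); fingers lean al in flat pose -> TCP, R"""
    f,l,_=tool(az,0); p=np.radians(pitch); up=np.array([0,0,1.])
    xs=np.cos(p)*f+np.sin(p)*up; zs=-np.sin(p)*f+np.cos(p)*up
    gp=np.array(O)+g[0]*xs+g[2]*zs; R=rot(az,al+pitch,1); return gp+back*R[:,2],R
def lip2tcp(L,az,pitch,**k):
    f,l,_=tool(az,0); p=np.radians(pitch); xs=np.cos(p)*f+np.sin(p)*np.array([0,0,1.])
    return sc2tcp(np.array(L)-.044*xs,az,pitch,**k)
def plan(P0,R0,poses):
    for po in poses:
        r=row(P0,R0,*po); print(r,'d=%.0fmm'%(np.linalg.norm(po[0]-P0)*1000)) 
E
python3 - <<'E'
from h import *
s=bot.get_state(); P,R=s['eef_pos'],s['tool_rot']
p,r=sc2tcp([.507,-.377,.003],-28.8,0)
plan(P,R,[(p-.08*r[:,2],r),(p,r)]); print(p)
plan(p,r,[(p+[0,0,.15],r)])
E
```

```text
{'x': -0.0091, 'y': -0.0345, 'z': 0.6625, 'ax': 0.0091, 'ay': -0.1387, 'az': 0.04} d=199mm
{'x': -0.1209, 'y': -0.049, 'z': 0.9041, 'ax': 0.0091, 'ay': -0.1387, 'az': 0.04} d=274mm
[ 0.4397 -0.34    0.0306]
{'x': -0.2113, 'y': 0.0, 'z': -0.4532, 'ax': 0.0, 'ay': 0.0, 'az': 0.0} d=150mm
```

Emit:
{"method": "play_rows", "body": {"steps": [{"x": -0.009,"y": -0.034,"z": 0.3,"ax": 0.009,"ay": -0.139,"az": 0.04,"grip": 0.6},{"x": -0.009,"y": -0.034,"z": 0.5,"ax": 0.009,"ay": -0.139,"az": 0.04,"grip": 0.6},{"x": -0.009,"y": -0.034,"z": 0.66,"ax": 0.009,"ay": -0.139,"az": 0.04,"grip": 0.6},{"x": -0.009,"y": -0.034,"z": 0.66,"ax": 0.009,"ay": -0.139,"az": 0.04,"grip": 0.6},{"x": -0.121,"y": -0.049,"z": 0.904,"ax": 0.009,"ay": -0.139,"az": 0.04,"grip": 0.6},{"x": -0.121,"y": -0.049,"z": 0.904,"ax": 0.009,"ay": -0.139,"az": 0.04,"grip": 0.6},{"x": -0.121,"y": -0.049,"z": 0.904,"ax": 0.009,"ay": -0.139,"az": 0.04,"grip": 0.0},{"x": -0.121,"y": -0.049,"z": 0.904,"ax": 0.009,"ay": -0.139,"az": 0.04,"grip": 0.0},{"x": -0.121,"y": -0.049,"z": 0.904,"ax": 0.009,"ay": -0.139,"az": 0.04,"grip": 0.0},{"x": -0.121,"y": -0.049,"z": 0.904,"ax": 0.009,"ay": -0.139,"az": 0.04,"grip": 0.0}]}}

```text
time: 3.9
eef_pos: [0.4401, -0.3477, 0.0407]
tool_rot: [[-0.797, 0.479, 0.369], [0.44, 0.878, -0.19], [-0.415, 0.011, -0.91]]
contact_force: [1.9, 2.4, 1.2]
finger_gap: 0.0197
finger_force: 7.2
```

Emit:
{"method": "play_rows", "body": {"steps": [{"x": 0,"y": 0,"z": 0,"ax": 0,"ay": 0,"az": 0,"grip": 0},{"x": 0,"y": 0,"z": 0,"ax": 0,"ay": 0,"az": 0,"grip": 0},{"x": 0,"y": 0,"z": 0,"ax": 0,"ay": 0,"az": 0,"grip": 0}]}}

```text
time: 4.28
eef_pos: [0.4402, -0.3475, 0.04]
tool_rot: [[-0.797, 0.478, 0.368], [0.44, 0.878, -0.188], [-0.414, 0.012, -0.91]]
contact_force: [-0.5, 3.4, 7.0]
finger_gap: 0.0173
finger_force: 29.9
```

```bash
python3 - <<'E'
from h import *
s=bot.get_state(); print(s)
p,r=sc2tcp([.507,-.377,.003],-28.8,0); print(p,r); plan(s['eef_pos'],s['tool_rot'],[(p,r)])
snap('wrist','w2')
E
```

```text
{'time': 4.275, 'joint_pos': array([-0.9051,  0.5036,  2.0219,  0.6684,  0.2834, -2.5885]), 'qvel': array([ 0.0001, -0.0018, -0.0026, -0.0002,  0.0016, -0.0017]), 'joint_efforts': array([ -1.2385, -37.8698, -14.0534,   0.3175,  -1.3877,   0.079 ]), 'eef_pos': array([ 0.4402, -0.3475,  0.04  ]), 'tool_rot': array([[-0.7971,  0.4784,  0.3683],
       [ 0.4399,  0.878 , -0.1884],
       [-0.4136,  0.0118, -0.9104]]), 'contact_force': array([-0.4927,  3.3624,  7.0135]), 'moment': array([ 0.2188, -0.1898,  0.2244]), 'finger_force': 29.90303009748459, 'finger_gap': 0.01731916355426524}
[ 0.4397 -0.34    0.0306] [[-0.7942  0.4818  0.3703]
 [ 0.4366  0.8763 -0.2036]
 [-0.4226  0.     -0.9063]]
{'x': 0.0253, 'y': 0.021, 'z': 0.0232, 'ax': 0.0039, 'ay': -0.0032, 'az': -0.0005} d=12mm
```

View pics/w2.png

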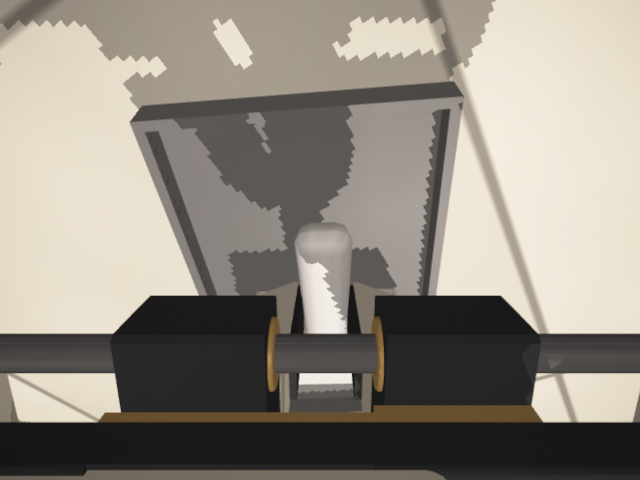

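The grip closed, but the forward lean ran joint 5 into its 0.28 limit. I'll fit a kinematic model to check reach before choosing the lean.

```bash
cat > kin.py <<'E'
from h import *
from scipy.optimize import least_squares
rz=lambda a:Ro.from_euler('z',a).as_matrix(); ry=lambda a:Ro.from_euler('y',a).as_matrix()
def fk(q,k):
    d1,L2,L3,es,ew,D,a1,a3=k
    A=rz(q[0]); B=A@ry(q[1]); C=B@ry(q[2]); E=C@rz(q[3]); F=E@ry(q[4]); T=F@rz(q[5]+np.pi/2)
    p=A@[a1,es,d1]+B@[0,0,L2]+C@[a3,0,L3]+E@[0,ew,0]+T@[0,0,D]
    return p,T
S=[([1.18902,.34266,1.52491,0,1.27542,-.145995],[.12247,.51014,.22611]),
([-.7997,.2795,1.4062,.0008,1.4567,-1.9954],[.4112,-.3131,.3017]),
([-.9051,.5036,2.0219,.6684,.2834,-2.5885],[.4402,-.3475,.0400])]
E
python3 - <<'E'
from kin import *
print(fk(S[2][0],np.zeros(8))[1])
print(fk(S[0][0],np.zeros(8))[1])
for fix in (0,1):
    g=lambda k:np.concatenate([fk(q,k if fix else [*k[:6],0,0])[0]-p for q,p in S]+[1e-3*np.array(k-k0)])
    k0=np.array([.2,.4,.35,0,.08,.25,0,0.])
    r=least_squares(g,k0); print(r.x,np.abs(r.fun[:9]).max())
E
```

```text
[[-0.7971  0.4785  0.3683]
 [ 0.4399  0.878  -0.1885]
 [-0.4136  0.0118 -0.9104]]
[[-0.9723  0.2336 -0.0005]
 [ 0.2336  0.9723 -0.0013]
 [ 0.0002 -0.0014 -1.    ]]
[0.3745 0.3283 0.4213 0.0343 0.0445 0.3329 0.     0.    ] 0.00884471153191576
[ 0.2213  0.5086  0.3797  0.0765 -0.0001  0.3182 -0.0007  0.0471] 1.210152999060743e-05
```

```bash
cat >> kin.py <<'E'
K=np.array([.2213,.5086,.3797,.0765,-.0001,.3182,-.0007,.0471])
LO=np.array([-2.53,-.77,.04,-1,.28,-3.11]);HI=np.array([2.53,2.02,2.7,4.14,2.66,3.11])
def ik(P,R,q0):
    def g(q):
        p,T=fk(q,K); return np.concatenate([(p-P)*5,Ro.from_matrix(T.T@R).as_rotvec()])
    r=least_squares(g,np.clip(q0,LO+.01,HI-.01),bounds=(LO,HI),xtol=1e-12,ftol=1e-12); p,T=fk(r.x,K)
    return r.x,np.linalg.norm(p-P)*1000,np.degrees(np.linalg.norm(Ro.from_matrix(T.T@R).as_rotvec()))
E
cat > t.py <<'E'
from kin import *
c=[.571,.104]
for al in(-30,-15,-5,5,15):
    print('al',al)
    for nm,L,az,pi in (('tray',None,-28.8,0),('enter',[.53,-.143,.012],0,-25),('flat',[.56,-.143,.011],0,0),('far',[.672,-.143,.011],0,0),('up',[.66,-.143,.08],0,20),('uphi',[.62,-.143,.2],0,20),('carry',[.6,.1,.2],0,20),('pour',[.571,.104,.11],0,-50),('pour',[.571,.104,.11],-20,-50),('pour',[.571,.104,.11],20,-50)):
        p,r=sc2tcp([.507,-.377,.003],az,0,al=al) if L is None else lip2tcp(L,az,pi,al=al)
        q,e,a=ik(p,r,np.array([-.6,.4,1.5,.0,1.2,-1.9])+0.05); print(nm,az,'err %.1fmm %.1fdeg'%(e,a),q.round(2))
E
python3 t.py
```

```text
al -30
tray -28.8 err 0.0mm 0.0deg [-0.74  0.89  1.23 -0.12  1.54 -1.77]
enter 0 err 0.0mm 0.0deg [-0.32  0.92  1.25 -0.27  1.89 -1.85]
flat 0 err 0.0mm 0.0deg [-0.37  0.73  1.55 -0.19  1.35 -1.85]
far 0 err 0.0mm 0.0deg [-0.31  0.89  1.18 -0.15  1.57 -1.84]
up 0 err 0.0mm 0.0deg [-0.37  0.64  1.53 -0.07  1.13 -1.91]
uphi 0 err 0.0mm 0.0deg [-0.4   0.44  1.52 -0.07  1.34 -1.95]
carry 0 err 0.0mm 0.0deg [ 0.05  0.39  1.6   0.01  1.32 -1.53]
pour 0 err 7.7mm 2.4deg [ 0.03  1.12  0.71  0.08  2.66 -1.49]
pour -20 err 0.0mm 0.0deg [-0.07  1.1   0.78  0.53  2.58 -1.06]
pour 20 err 1.5mm 0.5deg [ 0.14  1.15  0.67 -0.47  2.66 -2.03]
al -15
tray -28.8 err 0.0mm 0.0deg [-0.76  0.74  1.46 -0.07  1.2  -1.8 ]
enter 0 err 0.0mm 0.0deg [-0.34  0.76  1.41 -0.22  1.64 -1.85]
flat 0 err 0.0mm 0.0deg [-0.42  0.59  1.75 -0.12  1.05 -1.91]
far 0 err 0.0mm 0.0deg [-0.35  0.75  1.42 -0.09  1.23 -1.87]
up 0 err 0.0mm 0.0deg [-0.43  0.53  1.75  0.05  0.78 -2.03]
uphi 0 err 0.0mm 0.0deg [-0.46  0.31  1.72  0.05  1.04 -2.05]
carry 0 err 0.0mm 0.0deg [ 0.05  0.26  1.79 -0.01  1.01 -1.51]
pour 0 err 0.0mm 0.0deg
[... 1360 characters left out ...]
1.22]
pour 20 err 0.0mm 0.0deg [ 0.11  0.83  0.93 -0.2   2.15 -1.85]
al 15
tray -28.8 err 0.0mm 0.0deg [-0.85  0.54  1.91  0.2   0.46 -2.09]
enter 0 err 0.0mm 0.0deg [-0.44  0.47  1.77 -0.08  1.06 -1.96]
flat 0 err 0.0mm 0.0deg [-0.59  0.41  2.14  0.38  0.39 -2.5 ]
far 0 err 0.0mm 0.0deg [-0.46  0.54  1.86  0.23  0.51 -2.22]
up 0 err 5.5mm 4.7deg [-0.55  0.44  2.09  1.08  0.3  -3.11]
uphi 0 err 0.0mm 0.0deg [-0.65  0.15  2.12  0.81  0.5  -2.87]
carry 0 err 1.2mm 0.9deg [ 0.08  0.09  2.18 -0.18  0.28 -1.33]
pour 0 err 0.0mm 0.0deg [ 0.04  0.72  1.05  0.02  1.98 -1.53]
pour -20 err 0.0mm 0.0deg [-0.02  0.7   1.1   0.2   1.93 -1.23]
pour 20 err 0.0mm 0.0deg [ 0.1   0.72  1.05 -0.15  1.97 -1.83]
```

Emit:
{"method": "play_rows", "body": {"steps": [{"x": 0,"y": 0,"z": 0,"ax": 0,"ay": 0,"az": 0,"grip": 0.6},{"x": 0,"y": 0,"z": 0,"ax": 0,"ay": 0,"az": 0,"grip": 0.6},{"x": 0,"y": 0,"z": 0,"ax": 0,"ay": 0,"az": 0,"grip": 0.6},{"x": 0,"y": 0,"z": -0.15,"ax": 0,"ay": 0,"az": 0,"grip": 0.6},{"x": 0,"y": 0,"z": -0.3,"ax": 0,"ay": 0.1,"az": 0,"grip": 0.6},{"x": 0,"y": 0,"z": -0.3,"ax": 0,"ay": 0.19,"az": 0,"grip": 0.6},{"x": 0,"y": 0,"z": -0.3,"ax": 0,"ay": 0.19,"az": 0,"grip": 0.6},{"x": 0,"y": 0,"z": -0.3,"ax": 0,"ay": 0.19,"az": 0,"grip": 0.6},{"x": 0,"y": 0,"z": -0.3,"ax": 0,"ay": 0.19,"az": 0,"grip": 0.6}]}}

```text
time: 5.45
eef_pos: [0.4076, -0.3308, 0.1203]
tool_rot: [[-0.867, 0.478, -0.144], [0.469, 0.878, 0.092], [0.171, 0.012, -0.985]]
contact_force: [-0.8, -0.7, 0.1]
finger_gap: 0.0549
finger_force: 0.0
```

```bash
sed -i 's/al=25/al=-10/' h.py; python3 - <<'E'
from kin import *
s=bot.get_state(); P,R=s['eef_pos'],s['tool_rot']
print(P,fk(s['joint_pos'],K)[0],s['finger_gap'])
snap('wrist','w3'); snap('top','t3')
W,p=world('w3'); v=cv2.cvtColor(p,cv2.COLOR_RGB2HSV)
q=W[(W[...,2]>.036)&(W[...,2]<.075)&(np.hypot(W[...,0]-.42,W[...,1]+.33)<.05)]
if len(q):
    c=q.mean(0); d=np.linalg.svd(q-c)[2][0]; d*=np.sign(d[0]); t=(q-c)@d
    print(len(q),c,'az',np.degrees(np.arctan2(d[1],d[0])),t.min(),t.max(),'rear',c+d*t.min())
b=W[(W[...,2]<.02)&(v[...,2]>150)&(np.hypot(W[...,0]-.507,W[...,1]+.377)<.07)]; print(len(b),len(b) and cv2.minAreaRect((b[:,:2]*1000).astype(np.float32)))
p,r=sc2tcp([.507,-.377,.003],-28.8,0)
plan(P,R,[(p-.06*r[:,2],r),(p,r)]); print(p,ik(p,r,s['joint_pos']))
E
```

```text
[ 0.4076 -0.3308  0.1203] [ 0.4079 -0.331   0.1201] 0.0549137341058842
2554 [ 0.415  -0.3357  0.0544] az -27.50934993527223 -0.0239257904504863 0.029236369650116823 rear [ 0.3944 -0.3249  0.0602]
2941 ((492.0193176269531, -371.966552734375), (134.11611938476562, 31.609859466552734), 61.0614013671875)
{'x': -0.126, 'y': 0.0228, 'z': 0.0866, 'ax': 0.0037, 'ay': 0.0009, 'az': 0.002} d=46mm
{'x': -0.1254, 'y': 0.0205, 'z': 0.2866, 'ax': 0.0037, 'ay': 0.0009, 'az': 0.002} d=94mm
[ 0.4308 -0.3351  0.0293] (array([-0.7742,  0.6933,  1.537 , -0.0528,  1.0801, -1.8135]), np.float64(5.829527945203878e-11), np.float64(2.580274150182267e-11))
```

```bash
python3 - <<'E'
from kin import *
s=bot.get_state(); P,R=s['eef_pos'],s['tool_rot']
p,r=sc2tcp([.505,-.384,.003],-28,0)
plan(P,R,[(p-.06*r[:,2],r),(p,r)]); print(p,ik(p,r,s['joint_pos']))
E
```

```text
{'x': -0.136, 'y': -0.0043, 'z': 0.0858, 'ax': 0.0046, 'ay': 0.0011, 'az': -0.0026} d=48mm
{'x': -0.1353, 'y': -0.0072, 'z': 0.2858, 'ax': 0.0046, 'ay': 0.0011, 'az': -0.0026} d=95mm
[ 0.4282 -0.3432  0.0293] (array([-0.7856,  0.6971,  1.5286, -0.0575,  1.0836, -1.8365]), np.float64(1.031045911574283e-11), np.float64(9.561527574816128e-12))
```

Emit:
{"method": "play_rows", "body": {"steps": [{"x": -0.136,"y": -0.004,"z": 0.086,"ax": 0.005,"ay": 0.001,"az": -0.003,"grip": 0.6},{"x": -0.136,"y": -0.004,"z": 0.15,"ax": 0.005,"ay": 0.001,"az": -0.003,"grip": 0.6},{"x": -0.135,"y": -0.007,"z": 0.286,"ax": 0.005,"ay": 0.001,"az": -0.003,"grip": 0.6},{"x": -0.135,"y": -0.007,"z": 0.286,"ax": 0.005,"ay": 0.001,"az": -0.003,"grip": 0.4},{"x": -0.135,"y": -0.007,"z": 0.286,"ax": 0.005,"ay": 0.001,"az": -0.003,"grip": 0.0},{"x": -0.135,"y": -0.007,"z": 0.286,"ax": 0.005,"ay": 0.001,"az": -0.003,"grip": 0.0},{"x": -0.135,"y": -0.007,"z": 0.286,"ax": 0.005,"ay": 0.001,"az": -0.003,"grip": 0.0},{"x": -0.135,"y": -0.007,"z": 0.286,"ax": 0.005,"ay": 0.001,"az": -0.003,"grip": 0.0},{"x": -0.135,"y": -0.007,"z": 0.286,"ax": 0.005,"ay": 0.001,"az": -0.003,"grip": 0.0}]}}

```text
time: 6.68
eef_pos: [0.4287, -0.3439, 0.0306]
tool_rot: [[-0.87, 0.468, -0.154], [0.462, 0.884, 0.079], [0.173, -0.002, -0.985]]
contact_force: [-0.5, -0.5, 5.7]
finger_gap: 0.0177
finger_force: 29.7
```

Emit:
{"method": "play_rows", "body": {"steps": [{"x": 0.01,"y": 0,"z": -0.06,"ax": 0,"ay": 0,"az": 0,"grip": 0},{"x": 0.09,"y": 0,"z": -0.5,"ax": 0,"ay": 0,"az": 0,"grip": 0},{"x": 0.09,"y": 0,"z": -0.5,"ax": 0,"ay": 0,"az": 0,"grip": 0},{"x": 0.09,"y": 0,"z": -0.5,"ax": 0,"ay": 0,"az": 0,"grip": 0},{"x": 0.09,"y": 0,"z": -0.5,"ax": 0,"ay": 0,"az": 0,"grip": 0}]}}

```text
time: 7.3
eef_pos: [0.4281, -0.3429, 0.1827]
tool_rot: [[-0.87, 0.468, -0.154], [0.461, 0.884, 0.079], [0.173, -0.002, -0.985]]
contact_force: [-0.3, -0.6, -1.7]
finger_gap: 0.0174
finger_force: 29.9
```

```bash
python3 - <<'E'
from h import *
snap('wrist','w4'); snap('scene','s4'); print(bot.get_state()['joint_pos'])
E
```

```text
[-0.7845  0.5257  1.3752 -0.0532  1.4109 -1.855 ]
```

View pics/s4.png

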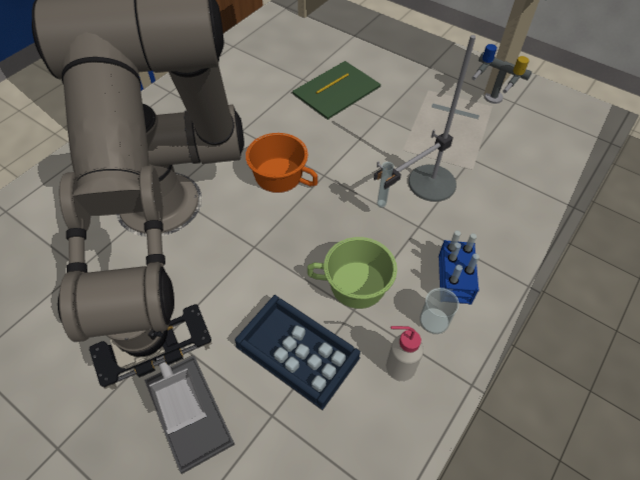

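The scoop is lifted, with its pan at (180,400) above the tray. Next I'll measure its pose in the hand.

```bash
python3 - <<'E'
from h import *
s=bot.get_state(); P,R=s['eef_pos'],s['tool_rot']
W,p=world('s4'); v=cv2.cvtColor(p,cv2.COLOR_RGB2HSV)
m=(v[...,2]>130)&(v[...,1]<40)&(W[...,2]>.09)&(np.hypot(W[...,0]-.5,W[...,1]+.38)<.09)
q=W[m]; print(len(q))
pa=np.array(P)-0; f=q[q[:,2]<.175]
az=np.degrees(np.arctan2(-R[1,0],-R[0,0])); print('tool az',az, 'lean',np.degrees(np.arcsin(R[:,2]@[np.cos(np.radians(az)),np.sin(np.radians(az)),0])))
# expected scoop frame
al=-10; pr=-17e-3
a=np.radians(az); X=np.array([np.cos(a),np.sin(a),0]);Y=np.array([-np.sin(a),np.cos(a),0]);Z=np.array([0,0,1])
O=P-.017*R[:,2]-(-.084*X+.043*Z)
Q=np.stack([(q-O)@X,(q-O)@Y,(q-O)@Z],1)*1000
fl=Q[(abs(Q[:,1])<28)&(Q[:,0]>-20)&(Q[:,0]<35)&(Q[:,2]<25)]
A=np.c_[fl[:,:2],np.ones(len(fl))]; 
for _ in range(3):
    c=np.linalg.lstsq(A,fl[:,2],rcond=None)[0]; k=abs(A@c-fl[:,2])<4; fl=fl[k];A=A[k]
print('floor z = %.3f x + %.3f y + %.1f'%tuple(c),len(fl))
lo=Q[abs(Q[:,2]-(c[0]*Q[:,0]+c[1]*Q[:,1]+c[2]))<6]
print('x range',np.percentile(lo[:,0],[0,1,99,100]),'y',np.percentile(lo[:,1],[0,1,99,100]))
for y0 in(-30,-15,0,15):
    k=lo[(lo[:,1]>y0)&(lo[:,1]<y0+15)]; print(y0,len(k) and k[:,0].max())
E
```

```text
2004
tool az -27.92820647158175 lean -10.191552056793952
floor z = -0.026 x + -0.002 y + -0.8 908
x range [-44.173  -41.6794  40.0579  41.347 ] y [-34.2878 -31.9558  31.9381  36.9455]
-30 41.278935085675805
-15 40.87227222646703
0 40.65844495631126
15 41.34696413800825
```

```bash
sed -i 's/^G=.*/G=np.array([-.082,0,.0455])/' h.py; cat >> h.py <<'E'
def back2lip(B,az,pitch):
    f,_,_=tool(az,0); p=np.radians(pitch); return np.array(B)+.088*(np.cos(p)*f+np.sin(p)*np.array([0,0,1.]))
def go(seq,az=0,chk=True):
    import kin
    s=bot.get_state(); P,R=s['eef_pos'],s['tool_rot']; q=s['joint_pos']; pp,pr=P,R
    for L,pi in seq:
        p,r=lip2tcp(L,az,pi); q,e,a=kin.ik(p,r,q)
        w=row(P,R,p,r); print({k:round(v,3) for k,v in w.items()},'step %.0f %.1f'%(np.linalg.norm(p-pp)*1e3,np.degrees(np.linalg.norm(Ro.from_matrix(pr.T@r).as_rotvec()))),'BAD' if e>.5 or a>.3 else '','q5 %.2f'%q[4])
        pp,pr=p,r
E
python3 - <<'E'
from h import *
y=-.142
go([([.515,y,.10],-28)])
E
```

```text
{'x': 0.348, 'y': 0.57, 'z': 0.044, 'ax': 0.064, 'ay': 0.151, 'az': -0.143} step 201 39.2  q5 1.78
```

Emit:
{"method": "play_rows", "body": {"steps": [{"x": 0.348,"y": 0.57,"z": 0.0,"ax": 0.064,"ay": 0.151,"az": -0.143,"grip": 0},{"x": 0.348,"y": 0.57,"z": 0.0,"ax": 0.064,"ay": 0.151,"az": -0.143,"grip": 0},{"x": 0.348,"y": 0.57,"z": 0.0,"ax": 0.064,"ay": 0.151,"az": -0.143,"grip": 0},{"x": 0.348,"y": 0.57,"z": 0.044,"ax": 0.064,"ay": 0.151,"az": -0.143,"grip": 0},{"x": 0.348,"y": 0.57,"z": 0.044,"ax": 0.064,"ay": 0.151,"az": -0.143,"grip": 0},{"x": 0.348,"y": 0.57,"z": 0.044,"ax": 0.064,"ay": 0.151,"az": -0.143,"grip": 0}]}}

```text
time: 8.15
eef_pos: [0.4151, -0.1434, 0.1865]
tool_rot: [[-0.79, 0.002, -0.613], [0.003, 1.0, -0.002], [0.613, -0.004, -0.79]]
contact_force: [-0.6, -0.5, -0.7]
finger_gap: 0.0173
finger_force: 29.9
```

```bash
python3 - <<'E'
from h import *
y=-.142
print(bot.get_state()['eef_pos'],lip2tcp([.515,y,.1],0,-28)[0])
go([([.52,y,.05],-28),([.526,y,.014],-28),([.532,y,.0105],-28),([.547,y,.0105],-26),([.56,y,.0105],-18),([.575,y,.0105],-10),([.59,y,.0105],-7),([.605,y,.0105],-6),([.62,y,.0105],-5)])
E
```

```text
[ 0.4151 -0.1434  0.1865] [ 0.4146 -0.142   0.1859]
{'x': -0.115, 'y': 0.005, 'z': 0.124, 'ax': -0.001, 'ay': 0.001, 'az': -0.001} step 51 0.3  q5 1.68
{'x': -0.205, 'y': 0.006, 'z': 0.206, 'ax': -0.001, 'ay': 0.001, 'az': -0.001} step 36 0.0  q5 1.62
{'x': -0.228, 'y': 0.006, 'z': 0.203, 'ax': -0.001, 'ay': 0.001, 'az': -0.001} step 7 0.0  q5 1.63
{'x': -0.267, 'y': 0.006, 'z': 0.188, 'ax': -0.001, 'ay': -0.01, 'az': -0.001} step 13 2.0  q5 1.61
{'x': -0.304, 'y': 0.006, 'z': 0.223, 'ax': -0.001, 'ay': -0.055, 'az': -0.001} step 15 8.0  q5 1.43
{'x': -0.356, 'y': 0.006, 'z': 0.252, 'ax': -0.001, 'ay': -0.099, 'az': -0.001} step 18 8.0  q5 1.24
{'x': -0.402, 'y': 0.006, 'z': 0.244, 'ax': -0.001, 'ay': -0.116, 'az': -0.001} step 14 3.0  q5 1.18
{'x': -0.444, 'y': 0.007, 'z': 0.22, 'ax': -0.001, 'ay': -0.121, 'az': -0.001} step 14 1.0  q5 1.18
{'x': -0.486, 'y': 0.007, 'z': 0.197, 'ax': -0.001, 'ay': -0.127, 'az': -0.001} step 14 1.0  q5 1.18
```

Emit:
{"method": "play_rows", "body": {"steps": [{"x": -0.115,"y": 0.005,"z": 0.124,"ax": -0.001,"ay": 0.001,"az": -0.001,"grip": 0},{"x": -0.205,"y": 0.006,"z": 0.206,"ax": -0.001,"ay": 0.001,"az": -0.001,"grip": 0},{"x": -0.228,"y": 0.006,"z": 0.203,"ax": -0.001,"ay": 0.001,"az": -0.001,"grip": 0},{"x": -0.267,"y": 0.006,"z": 0.188,"ax": -0.001,"ay": -0.01,"az": -0.001,"grip": 0}]}}

```text
time: 8.65
eef_pos: [0.4449, -0.1423, 0.0941]
tool_rot: [[-0.811, 0.001, -0.586], [0.001, 1.0, 0.001], [0.586, 0.0, -0.811]]
contact_force: [-0.8, -0.2, -0.7]
finger_gap: 0.0174
finger_force: 30.0
```

```bash
python3 - <<'E'
from h import *
snap('scene','s5')
W,p=world('s5')
cv2.imwrite('pics/c5.png',cv2.resize(p[280:420,200:400,::-1],None,fx=3.5,fy=3.5,interpolation=cv2.INTER_CUBIC))
y=-.142
go([([.56,y,.0105],-18),([.575,y,.0105],-10),([.59,y,.0105],-7),([.605,y,.0105],-6),([.62,y,.0105],-5),([.632,y,.0105],-3),([.644,y,.0105],-2),([.656,y,.0105],-2)])
E
```

```text
{'x': -0.032, 'y': 0.001, 'z': 0.046, 'ax': -0.0, 'ay': -0.042, 'az': -0.0} step 17 7.6  q5 1.43
{'x': -0.082, 'y': 0.001, 'z': 0.077, 'ax': -0.0, 'ay': -0.087, 'az': -0.0} step 18 8.0  q5 1.24
{'x': -0.128, 'y': 0.001, 'z': 0.07, 'ax': -0.0, 'ay': -0.103, 'az': -0.0} step 14 3.0  q5 1.18
{'x': -0.171, 'y': 0.001, 'z': 0.049, 'ax': -0.0, 'ay': -0.109, 'az': -0.0} step 14 1.0  q5 1.18
{'x': -0.214, 'y': 0.001, 'z': 0.027, 'ax': -0.0, 'ay': -0.114, 'az': -0.0} step 14 1.0  q5 1.18
{'x': -0.252, 'y': 0.001, 'z': 0.018, 'ax': -0.0, 'ay': -0.125, 'az': -0.0} step 12 2.0  q5 1.14
{'x': -0.287, 'y': 0.001, 'z': 0.002, 'ax': -0.0, 'ay': -0.131, 'az': -0.0} step 12 1.0  q5 1.13
{'x': -0.32, 'y': 0.001, 'z': -0.021, 'ax': -0.0, 'ay': -0.131, 'az': -0.0} step 12 0.0  q5 1.15
```

View pics/c5.png

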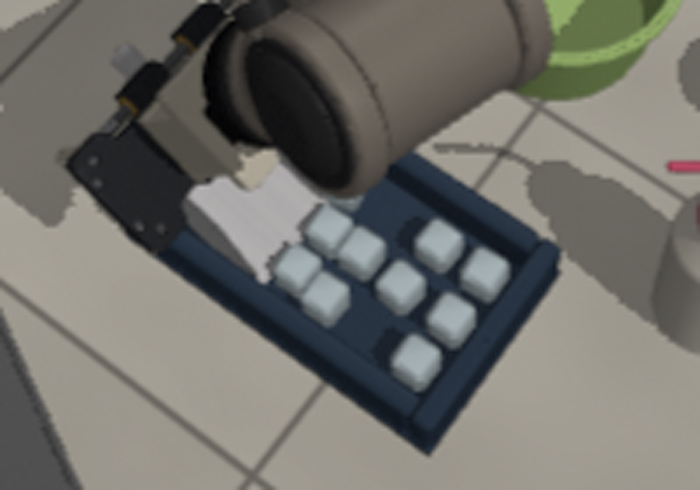

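The crop shows the scoop in the pan, with its lip just at the first cubes near (270,270). I'll go on.

Emit:
{"method": "play_rows", "body": {"steps": [{"x": -0.032,"y": 0.001,"z": 0.048,"ax": 0,"ay": -0.042,"az": 0,"grip": 0},{"x": -0.082,"y": 0.001,"z": 0.079,"ax": 0,"ay": -0.087,"az": 0,"grip": 0},{"x": -0.128,"y": 0.001,"z": 0.072,"ax": 0,"ay": -0.103,"az": 0,"grip": 0},{"x": -0.171,"y": 0.001,"z": 0.051,"ax": 0,"ay": -0.109,"az": 0,"grip": 0},{"x": -0.214,"y": 0.001,"z": 0.029,"ax": 0,"ay": -0.114,"az": 0,"grip": 0},{"x": -0.252,"y": 0.001,"z": 0.02,"ax": 0,"ay": -0.125,"az": 0,"grip": 0},{"x": -0.287,"y": 0.001,"z": 0.004,"ax": 0,"ay": -0.131,"az": 0,"grip": 0},{"x": -0.32,"y": 0.001,"z": -0.019,"ax": 0,"ay": -0.131,"az": 0,"grip": 0}]}}

```text
time: 9.7
eef_pos: [0.5254, -0.1408, 0.0414]
tool_rot: [[-0.976, -0.001, -0.216], [-0.001, 1.0, 0.001], [0.216, 0.001, -0.976]]
contact_force: [0.8, -0.6, -1.9]
finger_gap: 0.0178
finger_force: 30.0
```

```bash
python3 - <<'E'
from h import *
s=bot.get_state(); print(s['eef_pos'],s['contact_force'],lip2tcp([.656,-.142,.0105],0,-2)[0])
snap('scene','s6'); W,p=world('s6')
cv2.imwrite('pics/c6.png',cv2.resize(p[280:420,200:400,::-1],None,fx=3.5,fy=3.5,interpolation=cv2.INTER_CUBIC))
E
```

```text
[ 0.5254 -0.1408  0.0414] [ 0.7702 -0.567  -1.9293] [ 0.5281 -0.142   0.0437]
```

View pics/c6.png

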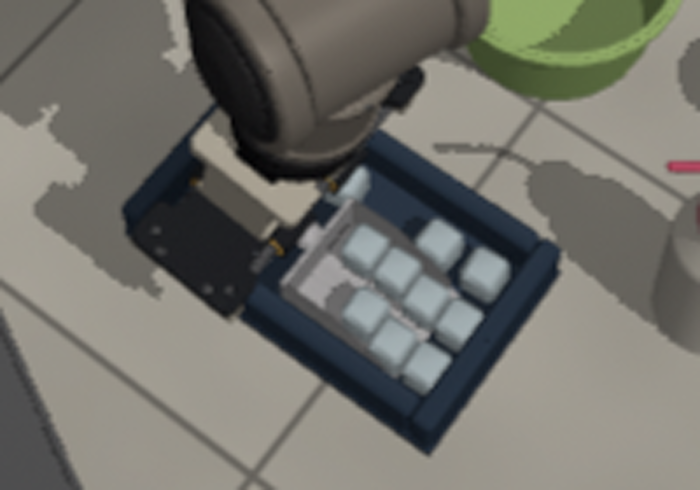

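The crop shows seven cubes in the scoop lane, with the front ones against the far wall. Three cubes remain in the left column.

```bash
python3 - <<'E'
from h import *
y=-.141
s=[([.664,y,.010],-1),([.669,y,.010],0)]
B=np.array([.581,y,.011])
for dz,dx,pi in ((0.002,-.001,5),(.004,-.002,12),(.008,-.004,18),(.02,-.006,20),(.06,-.008,20),(.11,-.01,20),(.15,-.01,20)):
    s.append((back2lip(B+[dx,0,dz],0,pi),pi))
go(s)
E
```

```text
{'x': -0.028, 'y': -0.0, 'z': -0.004, 'ax': 0.0, 'ay': -0.007, 'az': 0.0} step 8 1.3  q5 1.13
{'x': -0.044, 'y': -0.0, 'z': -0.0, 'ax': 0.0, 'ay': -0.013, 'az': 0.0} step 5 1.0  q5 1.11
{'x': -0.033, 'y': -0.0, 'z': 0.004, 'ax': 0.0, 'ay': -0.041, 'az': 0.0} step 3 5.0  q5 0.99
{'x': -0.024, 'y': -0.0, 'z': 0.018, 'ax': 0.0, 'ay': -0.08, 'az': 0.0} step 5 7.0  q5 0.80
{'x': -0.012, 'y': -0.0, 'z': 0.024, 'ax': 0.0, 'ay': -0.113, 'az': 0.0} step 4 6.0  q5 0.65
{'x': 0.004, 'y': -0.0, 'z': -0.008, 'ax': 0.0, 'ay': -0.124, 'az': 0.0} step 11 2.0  q5 0.62
{'x': 0.038, 'y': 0.0, 'z': -0.137, 'ax': 0.0, 'ay': -0.124, 'az': 0.0} step 40 0.0  q5 0.72
{'x': 0.081, 'y': 0.0, 'z': -0.298, 'ax': 0.0, 'ay': -0.124, 'az': 0.0} step 50 0.0  q5 0.84
{'x': 0.109, 'y': 0.0, 'z': -0.428, 'ax': 0.0, 'ay': -0.124, 'az': 0.0} step 40 0.0  q5 0.94
```

Emit:
{"method": "play_rows", "body": {"steps": [{"x": -0.028,"y": 0,"z": -0.004,"ax": 0,"ay": -0.007,"az": 0,"grip": 0},{"x": -0.044,"y": 0,"z": 0,"ax": 0,"ay": -0.013,"az": 0,"grip": 0},{"x": -0.044,"y": 0,"z": 0,"ax": 0,"ay": -0.013,"az": 0,"grip": 0},{"x": -0.033,"y": 0,"z": 0.004,"ax": 0,"ay": -0.041,"az": 0,"grip": 0},{"x": -0.024,"y": 0,"z": 0.018,"ax": 0,"ay": -0.08,"az": 0,"grip": 0},{"x": -0.012,"y": 0,"z": 0.024,"ax": 0,"ay": -0.113,"az": 0,"grip": 0},{"x": -0.012,"y": 0,"z": 0.024,"ax": 0,"ay": -0.113,"az": 0,"grip": 0},{"x": 0.004,"y": 0,"z": -0.008,"ax": 0,"ay": -0.124,"az": 0,"grip": 0}]}}

```text
time: 10.75
eef_pos: [0.5255, -0.1412, 0.0446]
tool_rot: [[-0.985, -0.001, 0.173], [-0.001, 1.0, 0.001], [-0.173, 0.001, -0.985]]
contact_force: [-0.0, -0.1, -2.0]
finger_gap: 0.0177
finger_force: 30.0
```

```bash
python3 - <<'E'
from h import *
y=-.141
snap('scene','s7'); W,p=world('s7')
cv2.imwrite('pics/c7.png',cv2.resize(p[250:420,200:400,::-1],None,fx=3.5,fy=3.5,interpolation=cv2.INTER_CUBIC))
B=np.array([.581,y,.011])
go([(back2lip(B+[dx,0,dz],0,pi),pi) for dz,dx,pi in ((.02,-.006,20),(.06,-.008,20),(.11,-.01,20),(.16,-.01,20))])
E
```

```text
{'x': -0.004, 'y': 0.001, 'z': 0.007, 'ax': 0.0, 'ay': 0.001, 'az': 0.001} step 2 0.1  q5 0.62
{'x': -0.02, 'y': 0.001, 'z': -0.126, 'ax': 0.0, 'ay': 0.001, 'az': 0.001} step 40 0.0  q5 0.72
{'x': -0.043, 'y': 0.001, 'z': -0.291, 'ax': 0.0, 'ay': 0.001, 'az': 0.001} step 50 0.0  q5 0.84
{'x': -0.072, 'y': 0.001, 'z': -0.455, 'ax': 0.0, 'ay': 0.001, 'az': 0.001} step 50 0.0  q5 0.97
```

View pics/c7.png

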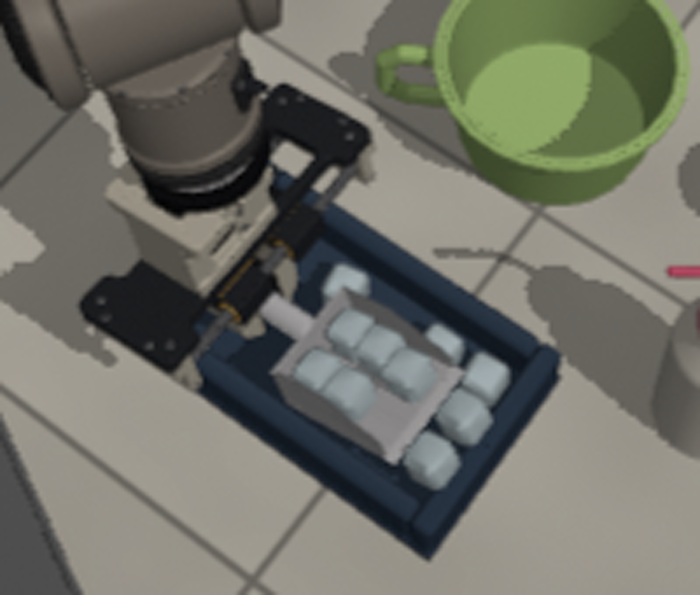

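Five cubes are in the scoop and five are left in the pan. I'll lift and carry these to the bowl.

Emit:
{"method": "play_rows", "body": {"steps": [{"x": -0.01,"y": 0,"z": -0.04,"ax": 0,"ay": 0,"az": 0,"grip": 0},{"x": -0.02,"y": 0,"z": -0.12,"ax": 0,"ay": 0,"az": 0,"grip": 0},{"x": -0.043,"y": 0,"z": -0.25,"ax": 0,"ay": 0,"az": 0,"grip": 0},{"x": -0.06,"y": 0,"z": -0.38,"ax": 0,"ay": 0,"az": 0,"grip": 0},{"x": -0.072,"y": 0,"z": -0.46,"ax": 0,"ay": 0,"az": 0,"grip": 0},{"x": -0.072,"y": 0.05,"z": -0.46,"ax": 0,"ay": 0,"az": 0,"grip": 0},{"x": -0.072,"y": 0.15,"z": -0.46,"ax": 0,"ay": 0,"az": 0,"grip": 0},{"x": -0.072,"y": 0.27,"z": -0.46,"ax": 0,"ay": 0,"az": 0,"grip": 0},{"x": -0.072,"y": 0.4,"z": -0.46,"ax": 0,"ay": 0,"az": 0,"grip": 0},{"x": -0.072,"y": 0.5,"z": -0.46,"ax": 0,"ay": 0,"az": 0,"grip": 0}]}}

```text
time: 12.05
eef_pos: [0.5208, 0.0116, 0.1827]
tool_rot: [[-0.986, -0.002, 0.169], [-0.002, 1.0, 0.002], [-0.169, 0.001, -0.986]]
contact_force: [0.6, 0.3, -1.4]
finger_gap: 0.0177
finger_force: 30.0
```

```bash
cat > obs.py <<'E'
from h import *
def bath(f):
    W,p=world(f); hsv=cv2.cvtColor(p,cv2.COLOR_RGB2HSV); g=(hsv[...,0]>30)&(hsv[...,0]<50)&(hsv[...,1]>90)
    q=W[g&(W[...,2]>.079)&(W[...,2]<.095)]*1000
    # robust circle fit, outer radius 85 / rim
    from scipy.optimize import least_squares
    x=np.array([np.median(q[:,0]),np.median(q[:,1])])
    r=least_squares(lambda c:np.hypot(q[:,0]-c[0],q[:,1]-c[1])-82,x,loss='soft_l1'); c=r.x
    h=W[g&(W[...,2]>.03)&(W[...,2]<.075)]*1000; d=np.hypot(h[:,0]-c[0],h[:,1]-c[1]); k=h[(d>92)&(d<130)]
    an=np.degrees(np.arctan2((k[:,1]-c[1]).mean(),(k[:,0]-c[0]).mean())) if len(k) else None
    return c,len(q),an,len(k)
def ice(f):
    W,p=world(f); hsv=cv2.cvtColor(p,cv2.COLOR_RGB2HSV)
    m=((hsv[...,2]>115)&(hsv[...,1]<60)&(W[...,0]>.46)&(W[...,0]<.68)&(W[...,1]>-.185)&(W[...,1]<-.065)&(W[...,2]>.018)&(W[...,2]<.06)).astype(np.uint8)
    n,l,st,_=cv2.connectedComponentsWithStats(m)
    return [(int(st[i,4]),np.nanmedian(W[l==i],0).round(3)) for i in range(1,n) if st[i,4]>10]
E
python3 - <<'E'
from obs import *
snap('top','t8'); snap('scene','s8')
print(bath('t8'),bath('s8'),bath('top0')); print(*ice('t8'),sep='\n')
print(bot.get_state()['eef_pos'])
go([([.60,.104,.17],5),([.595,.104,.15],-5),([.59,.104,.13],-15),([.58,.104,.115],-25),([.573,.104,.11],-34),([.57,.104,.11],-43),([.57,.104,.11],-52)])
E
```

```text
(array([578.9026, 100.4552]), 354, None, 0) (array([584.2528, 101.5873]), 510, np.float64(-150.34319019278186), 84) (array([580.5551, 104.1404]), 558, np.float64(-151.28005652029566), 46)
(65, array([ 0.657, -0.087,  0.033]))
(66, array([ 0.656, -0.127,  0.034]))
(66, array([ 0.656, -0.161,  0.034]))
(67, array([ 0.621, -0.09 ,  0.034]))
[0.5207 0.0126 0.1827]
{'x': 0.166, 'y': 0.305, 'z': -0.044, 'ax': 0.001, 'ay': 0.082, 'az': 0.001} step 105 14.7  q5 1.25
{'x': 0.164, 'y': 0.305, 'z': -0.052, 'ax': 0.001, 'ay': 0.137, 'az': 0.002} step 2 10.0  q5 1.46
{'x': 0.151, 'y': 0.305, 'z': -0.054, 'ax': 0.001, 'ay': 0.193, 'az': 0.002} step 4 10.0  q5 1.66
{'x': 0.141, 'y': 0.305, 'z': -0.067, 'ax': 0.0, 'ay': 0.248, 'az': 0.002} step 5 10.0  q5 1.86
{'x': 0.112, 'y': 0.305, 'z': -0.097, 'ax': 0.0, 'ay': 0.298, 'az': 0.002} step 12 9.0  q5 2.06
{'x': 0.062, 'y': 0.305, 'z': -0.133, 'ax': 0.0, 'ay': 0.348, 'az': 0.002} step 18 9.0  q5 2.27
{'x': -0.003, 'y': 0.305, 'z': -0.157, 'ax': -0.0, 'ay': 0.399, 'az': 0.002} step 21 9.0  q5 2.48
```

Emit:
{"method": "play_rows", "body": {"steps": [{"x": 0.08,"y": 0.1,"z": -0.04,"ax": 0,"ay": 0.0,"az": 0.001,"grip": 0},{"x": 0.15,"y": 0.22,"z": -0.044,"ax": 0,"ay": 0.04,"az": 0.001,"grip": 0},{"x": 0.2,"y": 0.305,"z": -0.044,"ax": 0,"ay": 0.082,"az": 0.001,"grip": 0},{"x": 0.2,"y": 0.305,"z": -0.052,"ax": 0,"ay": 0.137,"az": 0.002,"grip": 0},{"x": 0.19,"y": 0.305,"z": -0.054,"ax": 0,"ay": 0.17,"az": 0.002,"grip": 0},{"x": 0.185,"y": 0.305,"z": -0.06,"ax": 0,"ay": 0.21,"az": 0.002,"grip": 0},{"x": 0.175,"y": 0.305,"z": -0.067,"ax": 0,"ay": 0.248,"az": 0.002,"grip": 0},{"x": 0.142,"y": 0.305,"z": -0.097,"ax": 0,"ay": 0.298,"az": 0.002,"grip": 0},{"x": 0.092,"y": 0.305,"z": -0.133,"ax": 0,"ay": 0.348,"az": 0.002,"grip": 0},{"x": 0.027,"y": 0.305,"z": -0.157,"ax": 0,"ay": 0.399,"az": 0.002,"grip": 0}]}}

```text
time: 13.4
eef_pos: [0.5065, 0.1004, 0.229]
tool_rot: [[-0.467, 0.005, -0.884], [0.004, 1.0, 0.003], [0.884, -0.002, -0.467]]
contact_force: [-0.5, -0.9, -1.5]
finger_gap: 0.018
finger_force: 30.0
```

Emit:
{"method": "play_rows", "body": {"steps": [{"x": 0,"y": 0,"z": 0,"ax": 0,"ay": 0,"az": 0,"grip": 0},{"x": 0,"y": 0,"z": 0,"ax": 0,"ay": 0,"az": 0,"grip": 0},{"x": 0,"y": 0,"z": 0,"ax": 0,"ay": 0,"az": 0,"grip": 0}]}}

```text
time: 13.78
eef_pos: [0.5054, 0.1006, 0.2311]
tool_rot: [[-0.475, 0.004, -0.88], [0.004, 1.0, 0.003], [0.88, -0.002, -0.475]]
contact_force: [0.1, -0.8, -1.8]
finger_gap: 0.0177
finger_force: 30.0
```

```bash
python3 - <<'E'
from obs import *
s=bot.get_state(); print(s['eef_pos'],s['contact_force'])
snap('scene','s9'); W,p=world('s9')
cv2.imwrite('pics/c9.png',cv2.resize(p[190:400,220:440,::-1],None,fx=2.8,fy=2.8,interpolation=cv2.INTER_CUBIC))
go([([.50,.104,.20],-30),([.515,-.1,.20],-28),([.515,-.105,.10],-28)])
E
```

```text
[0.5054 0.1006 0.2311] [ 0.1096 -0.839  -1.8307]
{'x': 0.333, 'y': 0.01, 'z': 0.209, 'ax': 0.001, 'ay': -0.12, 'az': -0.001} step 118 21.7  q5 2.05
{'x': 0.302, 'y': -0.67, 'z': 0.178, 'ax': 0.001, 'ay': -0.131, 'az': -0.001} step 204 2.0  q5 2.00
{'x': 0.008, 'y': -0.686, 'z': 0.336, 'ax': 0.001, 'ay': -0.131, 'az': -0.001} step 100 0.0  q5 1.78
```

View pics/c9.png

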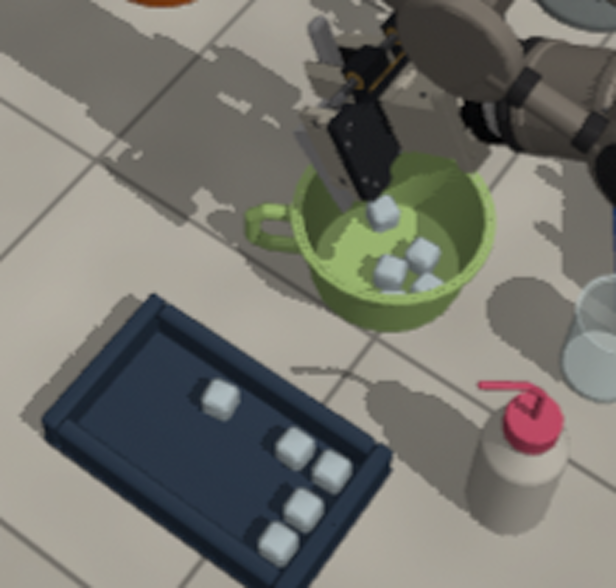

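The crop shows five cubes in the bowl at about (383,213), (423,253), (392,272), (430,285) and (395,290), and five in the pan. I'll return for the left lane.

Emit:
{"method": "play_rows", "body": {"steps": [{"x": 0.17,"y": 0.005,"z": 0.05,"ax": 0,"ay": 0,"az": 0,"grip": 0},{"x": 0.33,"y": 0.01,"z": 0.15,"ax": 0,"ay": -0.06,"az": 0,"grip": 0},{"x": 0.33,"y": -0.2,"z": 0.2,"ax": 0,"ay": -0.12,"az": 0,"grip": 0},{"x": 0.31,"y": -0.4,"z": 0.18,"ax": 0,"ay": -0.13,"az": 0,"grip": 0},{"x": 0.3,"y": -0.55,"z": 0.18,"ax": 0,"ay": -0.131,"az": 0,"grip": 0},{"x": 0.2,"y": -0.686,"z": 0.23,"ax": 0,"ay": -0.131,"az": 0,"grip": 0},{"x": 0.01,"y": -0.686,"z": 0.336,"ax": 0,"ay": -0.131,"az": 0,"grip": 0},{"x": 0.01,"y": -0.686,"z": 0.336,"ax": 0,"ay": -0.131,"az": 0,"grip": 0}]}}

```text
time: 14.82
eef_pos: [0.4122, -0.1046, 0.1839]
tool_rot: [[-0.781, 0.005, -0.624], [0.004, 1.0, 0.003], [0.624, 0.0, -0.781]]
contact_force: [-0.2, 0.2, -1.2]
finger_gap: 0.0179
finger_force: 30.0
```

```bash
python3 - <<'E'
from obs import *
s=bot.get_state(); print(s['eef_pos'])
snap('scene','s10');snap('top','t10'); print(*ice('s10'),'--',*ice('t10'),sep='\n'); print(bath('t10'))
y=-.107
go([([.52,y,.05],-28),([.528,y,.0105],-28),([.547,y,.0098],-26),([.56,y,.0098],-18),([.575,y,.0098],-10),([.59,y,.0098],-7),([.605,y,.0098],-6),([.62,y,.0098],-5),([.632,y,.0098],-3),([.645,y,.0098],-2)])
E
```

```text
[ 0.4122 -0.1046  0.1839]
(109, array([ 0.555, -0.093,  0.033]))
(114, array([ 0.627, -0.092,  0.033]))
(116, array([ 0.662, -0.09 ,  0.034]))
(120, array([ 0.662, -0.129,  0.033]))
(123, array([ 0.663, -0.162,  0.033]))
--
(26, array([ 0.62 , -0.098,  0.033]))
(array([580.6942, 103.8761]), 545, np.float64(-151.7229118061624), 40)
{'x': -0.118, 'y': -0.007, 'z': 0.122, 'ax': 0.0, 'ay': -0.002, 'az': -0.001} step 51 0.4  q5 1.68
{'x': -0.221, 'y': -0.007, 'z': 0.209, 'ax': 0.0, 'ay': -0.002, 'az': -0.001} step 40 0.0  q5 1.62
{'x': -0.272, 'y': -0.006, 'z': 0.187, 'ax': 0.0, 'ay': -0.013, 'az': -0.002} step 17 2.0  q5 1.60
{'x': -0.31, 'y': -0.006, 'z': 0.222, 'ax': 0.0, 'ay': -0.057, 'az': -0.002} step 15 8.0  q5 1.42
{'x': -0.361, 'y': -0.006, 'z': 0.251, 'ax': -0.0, 'ay': -0.102, 'az': -0.002} step 18 8.0  q5 1.23
{'x': -0.407, 'y': -0.006, 'z': 0.242, 'ax': -0.0, 'ay': -0.118, 'az': -0.002} step 14 3.0  q5 1.18
{'x': -0.449, 'y': -0.005, 'z': 0.218, 'ax': -0.0, 'ay': -0.124, 'az': -0.002} step 14 1.0  q5 1.17
{'x': -0.491, 'y': -0.005, 'z': 0.195, 'ax': -0.0, 'ay': -0.129, 'az': -0.002} step 14 1.0  q5 1.17
{'x': -0.528, 'y': -0.005, 'z': 0.184, 'ax': -0.0, 'ay': -0.14, 'az': -0.002} step 12 2.0  q5 1.13
{'x': -0.565, 'y': -0.005, 'z': 0.164, 'ax': -0.0, 'ay': -0.146, 'az': -0.002} step 13 1.0  q5 1.12
```

Emit:
{"method": "play_rows", "body": {"steps": [{"x": -0.118,"y": -0.007,"z": 0.122,"ax": 0,"ay": -0.002,"az": -0.001,"grip": 0},{"x": -0.221,"y": -0.007,"z": 0.209,"ax": 0,"ay": -0.002,"az": -0.001,"grip": 0},{"x": -0.272,"y": -0.006,"z": 0.187,"ax": 0,"ay": -0.013,"az": -0.002,"grip": 0},{"x": -0.31,"y": -0.006,"z": 0.222,"ax": 0,"ay": -0.057,"az": -0.002,"grip": 0},{"x": -0.361,"y": -0.006,"z": 0.251,"ax": 0,"ay": -0.102,"az": -0.002,"grip": 0},{"x": -0.407,"y": -0.006,"z": 0.242,"ax": 0,"ay": -0.118,"az": -0.002,"grip": 0},{"x": -0.449,"y": -0.005,"z": 0.218,"ax": 0,"ay": -0.124,"az": -0.002,"grip": 0},{"x": -0.491,"y": -0.005,"z": 0.195,"ax": 0,"ay": -0.129,"az": -0.002,"grip": 0},{"x": -0.528,"y": -0.005,"z": 0.184,"ax": 0,"ay": -0.14,"az": -0.002,"grip": 0},{"x": -0.565,"y": -0.005,"z": 0.164,"ax": 0,"ay": -0.146,"az": -0.002,"grip": 0}]}}

```text
time: 16.18
eef_pos: [0.5174, -0.1071, 0.0407]
tool_rot: [[-0.978, -0.001, -0.208], [-0.001, 1.0, 0.001], [0.208, 0.001, -0.978]]
contact_force: [0.2, -0.2, 0.6]
finger_gap: 0.018
finger_force: 30.0
```

```bash
python3 - <<'E'
from h import *
y=-.107
print(bot.get_state()['contact_force'])
s=[([.655,y,.010],-1),([.664,y,.010],0),([.670,y,.010],0)]
B=np.array([.582,y,.011])
for dz,dx,pi in ((0.002,-.001,5),(.004,-.002,12),(.008,-.004,18),(.02,-.006,20),(.06,-.008,20)):
    s.append((back2lip(B+[dx,0,dz],0,pi),pi))
go(s)
E
```

```text
[ 0.2156 -0.1918  0.5868]
{'x': -0.03, 'y': 0.0, 'z': -0.007, 'ax': 0.0, 'ay': -0.006, 'az': 0.001} step 9 1.0  q5 1.11
{'x': -0.059, 'y': 0.0, 'z': -0.006, 'ax': 0.0, 'ay': -0.011, 'az': 0.001} step 9 1.0  q5 1.10
{'x': -0.078, 'y': 0.0, 'z': -0.01, 'ax': 0.0, 'ay': -0.011, 'az': 0.001} step 6 0.0  q5 1.11
{'x': -0.068, 'y': 0.0, 'z': -0.006, 'ax': 0.0, 'ay': -0.039, 'az': 0.001} step 3 5.0  q5 0.98
{'x': -0.058, 'y': 0.0, 'z': 0.008, 'ax': 0.0, 'ay': -0.078, 'az': 0.0} step 5 7.0  q5 0.79
{'x': -0.046, 'y': 0.0, 'z': 0.014, 'ax': 0.0, 'ay': -0.111, 'az': 0.0} step 4 6.0  q5 0.63
{'x': -0.031, 'y': 0.0, 'z': -0.018, 'ax': 0.0, 'ay': -0.122, 'az': 0.0} step 11 2.0  q5 0.61
{'x': 0.003, 'y': 0.001, 'z': -0.147, 'ax': 0.0, 'ay': -0.122, 'az': 0.0} step 40 0.0  q5 0.70
```

Emit:
{"method": "play_rows", "body": {"steps": [{"x": -0.03,"y": 0,"z": -0.007,"ax": 0,"ay": -0.006,"az": 0.001,"grip": 0},{"x": -0.059,"y": 0,"z": -0.006,"ax": 0,"ay": -0.011,"az": 0.001,"grip": 0},{"x": -0.085,"y": 0,"z": -0.008,"ax": 0,"ay": -0.011,"az": 0.001,"grip": 0},{"x": -0.085,"y": 0,"z": -0.008,"ax": 0,"ay": -0.011,"az": 0.001,"grip": 0},{"x": -0.073,"y": 0,"z": -0.006,"ax": 0,"ay": -0.039,"az": 0.001,"grip": 0},{"x": -0.06,"y": 0,"z": 0.008,"ax": 0,"ay": -0.078,"az": 0,"grip": 0},{"x": -0.046,"y": 0,"z": 0.014,"ax": 0,"ay": -0.111,"az": 0,"grip": 0},{"x": -0.046,"y": 0,"z": 0.014,"ax": 0,"ay": -0.111,"az": 0,"grip": 0},{"x": -0.031,"y": 0,"z": -0.018,"ax": 0,"ay": -0.122,"az": 0,"grip": 0},{"x": 0.003,"y": 0,"z": -0.147,"ax": 0,"ay": -0.122,"az": 0,"grip": 0}]}}

```text
time: 17.42
eef_pos: [0.5241, -0.1068, 0.0834]
tool_rot: [[-0.986, -0.001, 0.168], [-0.001, 1.0, 0.003], [-0.168, 0.003, -0.986]]
contact_force: [1.6, 0.3, -1.1]
finger_gap: 0.0175
finger_force: 30.0
```

```bash
python3 - <<'E'
from obs import *
s=bot.get_state(); print(s['eef_pos'],s['contact_force'])
snap('scene','s11'); W,p=world('s11'); hsv=cv2.cvtColor(p,cv2.COLOR_RGB2HSV)
print(ice('s11'))
cv2.imwrite('pics/c11.png',cv2.resize(p[190:400,220:440,::-1],None,fx=2.8,fy=2.8,interpolation=cv2.INTER_CUBIC))
y=-.107
go([([.645,y,.20],20),([.63,0,.22],20),([.60,.100,.19],20)])
E
```

```text
[ 0.5241 -0.1068  0.0834] [ 1.6453  0.2622 -1.1413]
[(121, array([ 0.662, -0.163,  0.033]))]
{'x': -0.01, 'y': 0.003, 'z': -0.314, 'ax': -0.0, 'ay': 0.001, 'az': 0.001} step 94 0.3  q5 0.95
{'x': 0.026, 'y': 0.36, 'z': -0.388, 'ax': -0.0, 'ay': 0.001, 'az': 0.001} step 110 0.0  q5 0.97
{'x': 0.142, 'y': 0.694, 'z': -0.308, 'ax': -0.0, 'ay': 0.001, 'az': 0.001} step 109 0.0  q5 0.87
```

View pics/c11.png

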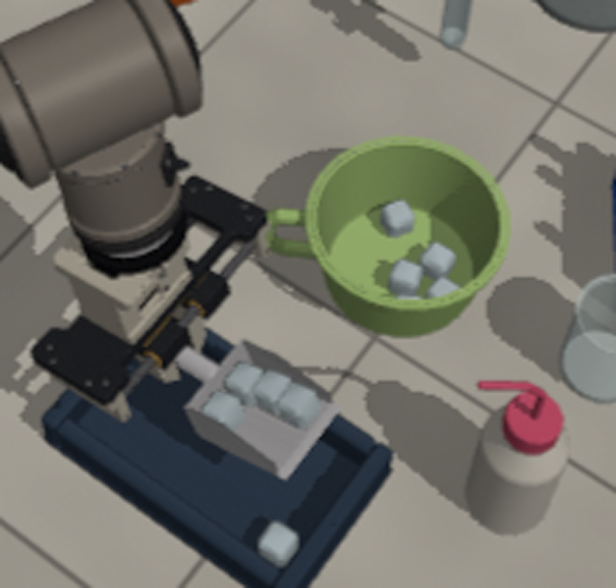

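The crop shows four cubes in the scoop, one left at (278,543), and the bowl shifted a little to centre (405,235). I'll carry the scoop over and re-measure the bowl.

Emit:
{"method": "play_rows", "body": {"steps": [{"x": -0.01,"y": 0.003,"z": -0.1,"ax": 0,"ay": 0,"az": 0,"grip": 0},{"x": -0.01,"y": 0.003,"z": -0.24,"ax": 0,"ay": 0,"az": 0,"grip": 0},{"x": -0.01,"y": 0.003,"z": -0.35,"ax": 0,"ay": 0,"az": 0,"grip": 0},{"x": 0,"y": 0.06,"z": -0.4,"ax": 0,"ay": 0,"az": 0,"grip": 0},{"x": 0.02,"y": 0.17,"z": -0.4,"ax": 0,"ay": 0,"az": 0,"grip": 0},{"x": 0.05,"y": 0.3,"z": -0.4,"ax": 0,"ay": 0,"az": 0,"grip": 0},{"x": 0.1,"y": 0.36,"z": -0.4,"ax": 0,"ay": 0,"az": 0,"grip": 0}]}}

```text
time: 18.35
eef_pos: [0.4741, 0.0033, 0.1968]
tool_rot: [[-0.985, -0.003, 0.171], [-0.003, 1.0, 0.002], [-0.171, 0.002, -0.985]]
contact_force: [-0.5, 0.1, -2.5]
finger_gap: 0.0177
finger_force: 30.0
```

```bash
python3 - <<'E'
from obs import *
snap('top','t12'); snap('scene','s12'); b=bath('t12'); print(b,bath('s11'),bath('s12'),bath('s10'))
print(bot.get_state()['eef_pos'])
c=b[0]/1000; y=c[1]; D=np.array([c[0]-.0,y,0])
go([(D+[0.0,0,.19],20),(D+[0.01,0,.17],5),(D+[.005,0,.15],-5),(D+[-.005,0,.13],-15),(D+[-.012,0,.115],-25),(D+[-.02,0,.11],-34),(D+[-.025,0,.11],-43),(D+[-.025,0,.11],-52)])
E
```

```text
(array([592.9714, 105.524 ]), 474, np.float64(-152.20215961155517), 8) (array([598.4147, 106.7371]), 669, np.float64(-149.87840842549994), 53) (array([596.4627, 105.8581]), 516, np.float64(-148.40848478885886), 11) (array([583.4897, 103.2178]), 467, None, 0)
[0.4729 0.0034 0.1965]
{'x': 0.048, 'y': 0.341, 'z': 0.072, 'ax': 0.001, 'ay': -0.002, 'az': 0.001} step 105 0.4  q5 0.87
{'x': 0.007, 'y': 0.341, 'z': 0.03, 'ax': 0.001, 'ay': 0.082, 'az': 0.001} step 18 15.0  q5 1.25
{'x': 0.005, 'y': 0.341, 'z': 0.022, 'ax': 0.001, 'ay': 0.137, 'az': 0.001} step 2 10.0  q5 1.46
{'x': 0.008, 'y': 0.341, 'z': 0.017, 'ax': 0.001, 'ay': 0.193, 'az': 0.002} step 2 10.0  q5 1.66
{'x': -0.012, 'y': 0.341, 'z': 0.006, 'ax': 0.0, 'ay': 0.248, 'az': 0.002} step 7 10.0  q5 1.87
{'x': -0.037, 'y': 0.341, 'z': -0.025, 'ax': 0.0, 'ay': 0.298, 'az': 0.002} step 12 9.0  q5 2.06
{'x': -0.081, 'y': 0.34, 'z': -0.061, 'ax': 0.0, 'ay': 0.348, 'az': 0.002} step 17 9.0  q5 2.26
{'x': -0.146, 'y': 0.34, 'z': -0.085, 'ax': -0.0, 'ay': 0.398, 'az': 0.002} step 21 9.0  q5 2.48
```

Emit:
{"method": "play_rows", "body": {"steps": [{"x": 0.03,"y": 0.12,"z": 0.02,"ax": 0,"ay": 0,"az": 0,"grip": 0},{"x": 0.04,"y": 0.25,"z": 0.03,"ax": 0,"ay": 0,"az": 0,"grip": 0},{"x": 0.03,"y": 0.341,"z": 0.03,"ax": 0,"ay": 0.05,"az": 0.001,"grip": 0},{"x": 0.007,"y": 0.341,"z": 0.03,"ax": 0,"ay": 0.09,"az": 0.001,"grip": 0},{"x": 0.005,"y": 0.341,"z": 0.022,"ax": 0,"ay": 0.137,"az": 0.001,"grip": 0},{"x": 0.008,"y": 0.341,"z": 0.017,"ax": 0,"ay": 0.193,"az": 0.002,"grip": 0},{"x": -0.012,"y": 0.341,"z": 0.006,"ax": 0,"ay": 0.248,"az": 0.002,"grip": 0},{"x": -0.037,"y": 0.341,"z": -0.025,"ax": 0,"ay": 0.298,"az": 0.002,"grip": 0},{"x": -0.081,"y": 0.34,"z": -0.061,"ax": 0,"ay": 0.348,"az": 0.002,"grip": 0},{"x": -0.146,"y": 0.34,"z": -0.085,"ax": 0,"ay": 0.398,"az": 0.002,"grip": 0}]}}

```text
time: 19.7
eef_pos: [0.5146, 0.1026, 0.2301]
tool_rot: [[-0.471, 0.004, -0.882], [0.003, 1.0, 0.003], [0.882, -0.002, -0.471]]
contact_force: [1.1, -0.3, -0.9]
finger_gap: 0.0174
finger_force: 30.0
```

Emit:
{"method": "play_rows", "body": {"steps": [{"x": 0,"y": 0,"z": 0,"ax": 0,"ay": 0,"az": 0,"grip": 0},{"x": 0,"y": 0,"z": 0,"ax": 0,"ay": 0,"az": 0,"grip": 0},{"x": 0,"y": 0,"z": 0,"ax": 0,"ay": 0,"az": 0,"grip": 0}]}}

```text
time: 20.08
eef_pos: [0.5133, 0.1028, 0.2322]
tool_rot: [[-0.478, 0.004, -0.878], [0.003, 1.0, 0.003], [0.878, -0.002, -0.478]]
contact_force: [0.3, 0.2, -1.2]
finger_gap: 0.0179
finger_force: 30.0
```

```bash
python3 - <<'E'
from obs import *
s=bot.get_state(); print(s['eef_pos'],s['contact_force'])
snap('scene','s13'); print(ice('s13'),bath('s13'))
go([([.515,.104,.20],-30),([.515,-.1,.20],-28),([.515,-.142,.10],-28)])
E
```

```text
[0.5133 0.1028 0.2322] [ 0.3081  0.2005 -1.2322]
[(130, array([ 0.663, -0.163,  0.033]))] (array([597.2245, 108.333 ]), 473, np.float64(-148.4880551573737), 86)
{'x': 0.319, 'y': 0.003, 'z': 0.189, 'ax': 0.001, 'ay': -0.119, 'az': -0.001} step 111 21.5  q5 2.07
{'x': 0.312, 'y': -0.677, 'z': 0.202, 'ax': 0.001, 'ay': -0.13, 'az': -0.001} step 204 2.0  q5 2.00
{'x': 0.018, 'y': -0.817, 'z': 0.361, 'ax': 0.001, 'ay': -0.13, 'az': -0.001} step 108 0.0  q5 1.78
```

Emit:
{"method": "play_rows", "body": {"steps": [{"x": 0.17,"y": 0.0,"z": 0.05,"ax": 0,"ay": 0,"az": 0,"grip": 0},{"x": 0.33,"y": 0.0,"z": 0.15,"ax": 0,"ay": -0.06,"az": 0,"grip": 0},{"x": 0.33,"y": -0.2,"z": 0.2,"ax": 0,"ay": -0.12,"az": 0,"grip": 0},{"x": 0.31,"y": -0.4,"z": 0.2,"ax": 0,"ay": -0.13,"az": 0,"grip": 0},{"x": 0.3,"y": -0.6,"z": 0.2,"ax": 0,"ay": -0.13,"az": 0,"grip": 0},{"x": 0.2,"y": -0.75,"z": 0.25,"ax": 0,"ay": -0.13,"az": 0,"grip": 0},{"x": 0.018,"y": -0.815,"z": 0.36,"ax": 0,"ay": -0.13,"az": 0,"grip": 0},{"x": 0.018,"y": -0.815,"z": 0.36,"ax": 0,"ay": -0.13,"az": 0,"grip": 0}]}}

```text
time: 21.12
eef_pos: [0.4126, -0.1416, 0.1834]
tool_rot: [[-0.782, 0.006, -0.624], [0.005, 1.0, 0.004], [0.624, 0.0, -0.782]]
contact_force: [-0.0, -0.1, -0.9]
finger_gap: 0.018
finger_force: 30.0
```

```bash
python3 - <<'E'
from obs import *
print(bot.get_state()['eef_pos'])
y=-.142
go([([.525,y,.05],-28),([.532,y,.0105],-28),([.55,y,.0098],-26),([.57,y,.0098],-18),([.59,y,.0098],-10),([.61,y,.0098],-6),([.63,y,.0098],-4),([.64,y,.0098],-2),([.65,y,.0098],-1),([.66,y,.0098],0)])
E
```

```text
[ 0.4126 -0.1416  0.1834]
{'x': -0.13, 'y': -0.001, 'z': 0.099, 'ax': 0.001, 'ay': -0.003, 'az': -0.002} step 49 0.7  q5 1.69
{'x': -0.23, 'y': -0.001, 'z': 0.187, 'ax': 0.001, 'ay': -0.003, 'az': -0.002} step 40 0.0  q5 1.63
{'x': -0.278, 'y': -0.001, 'z': 0.167, 'ax': 0.001, 'ay': -0.014, 'az': -0.002} step 16 2.0  q5 1.61
{'x': -0.335, 'y': -0.0, 'z': 0.186, 'ax': 0.001, 'ay': -0.059, 'az': -0.002} step 18 8.0  q5 1.44
{'x': -0.4, 'y': -0.0, 'z': 0.205, 'ax': 0.001, 'ay': -0.103, 'az': -0.002} step 20 8.0  q5 1.26
{'x': -0.461, 'y': 0.0, 'z': 0.193, 'ax': 0.001, 'ay': -0.126, 'az': -0.002} step 19 4.0  q5 1.19
{'x': -0.519, 'y': 0.001, 'z': 0.165, 'ax': 0.001, 'ay': -0.137, 'az': -0.002} step 19 2.0  q5 1.16
{'x': -0.551, 'y': 0.001, 'z': 0.159, 'ax': 0.001, 'ay': -0.148, 'az': -0.002} step 10 2.0  q5 1.12
{'x': -0.58, 'y': 0.001, 'z': 0.145, 'ax': 0.001, 'ay': -0.153, 'az': -0.002} step 10 1.0  q5 1.11
{'x': -0.61, 'y': 0.001, 'z': 0.131, 'ax': 0.001, 'ay': -0.159, 'az': -0.002} step 10 1.0  q5 1.10
```

Emit:
{"method": "play_rows", "body": {"steps": [{"x": -0.13,"y": 0,"z": 0.099,"ax": 0.001,"ay": -0.003,"az": -0.002,"grip": 0},{"x": -0.23,"y": 0,"z": 0.187,"ax": 0.001,"ay": -0.003,"az": -0.002,"grip": 0},{"x": -0.278,"y": 0,"z": 0.167,"ax": 0.001,"ay": -0.014,"az": -0.002,"grip": 0},{"x": -0.335,"y": 0,"z": 0.186,"ax": 0.001,"ay": -0.059,"az": -0.002,"grip": 0},{"x": -0.4,"y": 0,"z": 0.205,"ax": 0.001,"ay": -0.103,"az": -0.002,"grip": 0},{"x": -0.461,"y": 0,"z": 0.193,"ax": 0.001,"ay": -0.126,"az": -0.002,"grip": 0},{"x": -0.519,"y": 0,"z": 0.165,"ax": 0.001,"ay": -0.137,"az": -0.002,"grip": 0},{"x": -0.551,"y": 0,"z": 0.159,"ax": 0.001,"ay": -0.148,"az": -0.002,"grip": 0},{"x": -0.58,"y": 0,"z": 0.145,"ax": 0.001,"ay": -0.153,"az": -0.002,"grip": 0},{"x": -0.61,"y": 0,"z": 0.131,"ax": 0.001,"ay": -0.159,"az": -0.002,"grip": 0}]}}

```text
time: 22.38
eef_pos: [0.5354, -0.1423, 0.0406]
tool_rot: [[-0.986, -0.003, -0.167], [-0.003, 1.0, -0.003], [0.167, -0.003, -0.986]]
contact_force: [0.3, 0.5, -1.6]
finger_gap: 0.0177
finger_force: 30.0
```

```bash
python3 - <<'E'
from obs import *
snap('scene','s14'); print(ice('s14'),bot.get_state()['contact_force'])
y=-.142
s=[([.667,y,.010],0),([.674,y,.010],0)]
B=np.array([.584,y,.011])
for dz,dx,pi in ((0.002,-.001,5),(.004,-.002,12),(.008,-.004,18),(.02,-.006,20),(.06,-.008,20)):
    s.append((back2lip(B+[dx,0,dz],0,pi),pi))
go(s)
E
```

```text
[(71, array([ 0.577, -0.144,  0.049])), (117, array([ 0.667, -0.162,  0.037]))] [ 0.5726 -0.3961 -1.3647]
{'x': -0.007, 'y': 0.001, 'z': 0.004, 'ax': -0.001, 'ay': 0.003, 'az': 0.001} step 2 0.5  q5 1.11
{'x': -0.03, 'y': 0.001, 'z': -0.0, 'ax': -0.001, 'ay': 0.003, 'az': 0.001} step 7 0.0  q5 1.12
{'x': -0.013, 'y': 0.001, 'z': 0.005, 'ax': -0.001, 'ay': -0.025, 'az': 0.001} step 5 5.0  q5 0.99
{'x': -0.003, 'y': 0.001, 'z': 0.018, 'ax': -0.001, 'ay': -0.064, 'az': 0.001} step 5 7.0  q5 0.81
{'x': 0.009, 'y': 0.001, 'z': 0.023, 'ax': -0.001, 'ay': -0.098, 'az': 0.001} step 4 6.0  q5 0.65
{'x': 0.023, 'y': 0.001, 'z': -0.009, 'ax': -0.001, 'ay': -0.109, 'az': 0.001} step 11 2.0  q5 0.63
{'x': 0.052, 'y': 0.001, 'z': -0.14, 'ax': -0.001, 'ay': -0.109, 'az': 0.001} step 40 0.0  q5 0.72
```

Emit:
{"method": "play_rows", "body": {"steps": [{"x": -0.01,"y": 0,"z": 0.004,"ax": 0,"ay": 0.003,"az": 0,"grip": 0},{"x": -0.034,"y": 0,"z": 0.002,"ax": 0,"ay": 0.003,"az": 0,"grip": 0},{"x": -0.034,"y": 0,"z": 0.002,"ax": 0,"ay": 0.003,"az": 0,"grip": 0},{"x": -0.018,"y": 0,"z": 0.005,"ax": 0,"ay": -0.025,"az": 0,"grip": 0},{"x": -0.003,"y": 0,"z": 0.018,"ax": 0,"ay": -0.064,"az": 0,"grip": 0},{"x": 0.009,"y": 0,"z": 0.023,"ax": 0,"ay": -0.098,"az": 0,"grip": 0},{"x": 0.009,"y": 0,"z": 0.023,"ax": 0,"ay": -0.098,"az": 0,"grip": 0},{"x": 0.023,"y": 0,"z": -0.009,"ax": 0,"ay": -0.109,"az": 0,"grip": 0},{"x": 0.052,"y": 0,"z": -0.14,"ax": 0,"ay": -0.109,"az": 0,"grip": 0},{"x": 0.052,"y": 0,"z": -0.14,"ax": 0,"ay": -0.109,"az": 0,"grip": 0}]}}

```text
time: 23.68
eef_pos: [0.5284, -0.1433, 0.0873]
tool_rot: [[-0.984, -0.003, 0.178], [-0.004, 1.0, -0.004], [-0.178, -0.005, -0.984]]
contact_force: [0.6, -0.5, -1.4]
finger_gap: 0.0176
finger_force: 30.0
```

```bash
python3 - <<'E'
from obs import *
snap('scene','s15'); print(ice('s15'),bot.get_state()['contact_force'],bath('s15'))
W,p=world('s15')
cv2.imwrite('pics/c15.png',cv2.resize(p[190:400,220:440,::-1],None,fx=2.8,fy=2.8,interpolation=cv2.INTER_CUBIC))
go([([.635,-.142,.22],20),([.61,0,.22],20)])
E
```

```text
[] [-0.2659 -0.1993 -1.4039] (array([598.3511, 106.9415]), 669, np.float64(-149.75406604343598), 90)
{'x': 0.008, 'y': 0.001, 'z': -0.399, 'ax': -0.001, 'ay': 0.001, 'az': 0.001} step 120 0.3  q5 1.01
{'x': 0.088, 'y': 0.475, 'z': -0.415, 'ax': -0.001, 'ay': 0.001, 'az': 0.001} step 144 0.0  q5 0.96
```

View pics/c15.png

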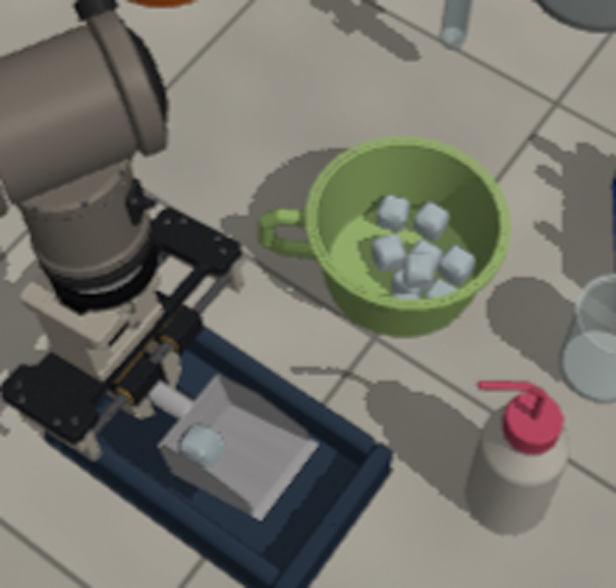

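The last cube is in the scoop at (202,445), the pan is empty, and the bowl holds the rest. I'll carry it over and pour.

Emit:
{"method": "play_rows", "body": {"steps": [{"x": 0.0,"y": 0,"z": -0.12,"ax": 0,"ay": 0,"az": 0,"grip": 0},{"x": 0.008,"y": 0,"z": -0.27,"ax": 0,"ay": 0,"az": 0,"grip": 0},{"x": 0.01,"y": 0.03,"z": -0.4,"ax": 0,"ay": 0,"az": 0,"grip": 0},{"x": 0.03,"y": 0.12,"z": -0.41,"ax": 0,"ay": 0,"az": 0,"grip": 0},{"x": 0.05,"y": 0.24,"z": -0.41,"ax": 0,"ay": 0,"az": 0,"grip": 0},{"x": 0.08,"y": 0.36,"z": -0.41,"ax": 0,"ay": 0,"az": 0,"grip": 0},{"x": 0.088,"y": 0.475,"z": -0.415,"ax": 0,"ay": 0,"az": 0,"grip": 0},{"x": 0.088,"y": 0.475,"z": -0.415,"ax": 0,"ay": 0,"az": 0,"grip": 0}]}}

```text
time: 24.72
eef_pos: [0.4774, 0.0024, 0.2009]
tool_rot: [[-0.985, -0.006, 0.17], [-0.007, 1.0, -0.0], [-0.17, -0.001, -0.985]]
contact_force: [0.3, -0.6, -1.9]
finger_gap: 0.0175
finger_force: 30.0
```

```bash
python3 - <<'E'
from obs import *
snap('top','t16'); b=bath('t16'); print(b)
print(bot.get_state()['eef_pos'])
c=np.array([.593,.1055]); y=c[1]; D=np.array([c[0]-.0,y,0])
go([(D+[0.0,0,.19],20),(D+[0.01,0,.17],5),(D+[.005,0,.15],-5),(D+[-.005,0,.13],-15),(D+[-.012,0,.115],-25),(D+[-.02,0,.11],-34),(D+[-.025,0,.11],-43),(D+[-.025,0,.11],-52)])
E
```

```text
(array([592.8878, 105.4029]), 465, np.float64(-151.3998840622746), 4)
[0.4778 0.0012 0.2011]
{'x': 0.066, 'y': 0.348, 'z': 0.083, 'ax': -0.0, 'ay': -0.001, 'az': 0.002} step 109 0.4  q5 0.87
{'x': 0.025, 'y': 0.348, 'z': 0.041, 'ax': -0.001, 'ay': 0.082, 'az': 0.002} step 18 15.0  q5 1.25
{'x': 0.023, 'y': 0.348, 'z': 0.033, 'ax': -0.001, 'ay': 0.138, 'az': 0.002} step 2 10.0  q5 1.46
{'x': 0.026, 'y': 0.348, 'z': 0.028, 'ax': -0.001, 'ay': 0.193, 'az': 0.002} step 2 10.0  q5 1.66
{'x': 0.006, 'y': 0.348, 'z': 0.017, 'ax': -0.001, 'ay': 0.249, 'az': 0.002} step 7 10.0  q5 1.87
{'x': -0.019, 'y': 0.347, 'z': -0.014, 'ax': -0.001, 'ay': 0.299, 'az': 0.002} step 12 9.0  q5 2.06
{'x': -0.063, 'y': 0.347, 'z': -0.05, 'ax': -0.001, 'ay': 0.349, 'az': 0.002} step 17 9.0  q5 2.26
{'x': -0.128, 'y': 0.347, 'z': -0.074, 'ax': -0.001, 'ay': 0.399, 'az': 0.001} step 21 9.0  q5 2.48
```

Emit:
{"method": "play_rows", "body": {"steps": [{"x": 0.04,"y": 0.12,"z": 0.02,"ax": 0,"ay": 0,"az": 0,"grip": 0},{"x": 0.05,"y": 0.25,"z": 0.04,"ax": 0,"ay": 0,"az": 0,"grip": 0},{"x": 0.04,"y": 0.348,"z": 0.04,"ax": 0,"ay": 0.05,"az": 0.001,"grip": 0},{"x": 0.025,"y": 0.348,"z": 0.041,"ax": 0,"ay": 0.09,"az": 0.001,"grip": 0},{"x": 0.023,"y": 0.348,"z": 0.033,"ax": 0,"ay": 0.138,"az": 0.001,"grip": 0},{"x": 0.026,"y": 0.348,"z": 0.028,"ax": 0,"ay": 0.193,"az": 0.002,"grip": 0},{"x": 0.006,"y": 0.348,"z": 0.017,"ax": 0,"ay": 0.249,"az": 0.002,"grip": 0},{"x": -0.019,"y": 0.347,"z": -0.014,"ax": 0,"ay": 0.299,"az": 0.002,"grip": 0},{"x": -0.063,"y": 0.347,"z": -0.05,"ax": 0,"ay": 0.349,"az": 0.002,"grip": 0},{"x": -0.128,"y": 0.347,"z": -0.074,"ax": 0,"ay": 0.399,"az": 0.002,"grip": 0}]}}

```text
time: 26.02
eef_pos: [0.5128, 0.1035, 0.2296]
tool_rot: [[-0.467, 0.004, -0.884], [0.005, 1.0, 0.002], [0.884, -0.004, -0.467]]
contact_force: [1.2, -0.0, -1.9]
finger_gap: 0.0178
finger_force: 30.0
```

Emit:
{"method": "play_rows", "body": {"steps": [{"x": 0,"y": 0,"z": 0,"ax": 0,"ay": 0,"az": 0,"grip": 0},{"x": 0,"y": 0,"z": 0,"ax": 0,"ay": 0,"az": 0,"grip": 0},{"x": 0,"y": 0,"z": 0,"ax": 0,"ay": 0,"az": 0,"grip": 0}]}}

```text
time: 26.4
eef_pos: [0.5114, 0.1045, 0.2319]
tool_rot: [[-0.475, 0.003, -0.88], [0.005, 1.0, 0.0], [0.88, -0.004, -0.475]]
contact_force: [-0.9, 0.3, -0.4]
finger_gap: 0.0176
finger_force: 30.0
```

```bash
python3 - <<'E'
from h import *
# to above tray: flat scoop
az=-28.8
O=np.array([.506,-.378,.003])
s=bot.get_state();P,R=s['eef_pos'],s['tool_rot']
p,r=sc2tcp(O+[0,0,.12],az,0); print('tray-above tcp',p)
m,rm=lip2tcp([.52,-.1,.22],0,-15)
plan(P,R,[(m,rm)]); plan(m,rm,[(p,r),sc2tcp(O,az,0)])
W,pp=world('t3'); v=cv2.cvtColor(pp,cv2.COLOR_RGB2HSV)[...,2]
# tray rect from initial top picture lip pixels
W,pp=world('top0'); v=cv2.cvtColor(pp,cv2.COLOR_RGB2HSV)[...,2]
m=np.zeros((480,640),bool); m[205:300,430:510]=1
q=W[m&(W[...,2]>.009)&(W[...,2]<.019)&(v<110)]; print(cv2.minAreaRect((q[:,:2]*1000).astype(np.float32)))
E
```

```text
tray-above tcp [ 0.4316 -0.3371  0.1518]
{'x': 0.3129, 'y': -0.6833, 'z': 0.2402, 'ax': -0.0004, 'ay': -0.2036, 'az': -0.0016} d=237mm
{'x': -0.2689, 'y': -0.7902, 'z': 0.3505, 'ax': -0.0482, 'ay': -0.0816, 'az': 0.153} d=272mm
{'x': -0.4379, 'y': -0.7902, 'z': 0.713, 'ax': -0.0482, 'ay': -0.0816, 'az': 0.153} d=345mm
((466.17657470703125, -365.418212890625), (114.39273071289062, 215.10397338867188), 65.54205322265625)
```

Emit:
{"method": "play_rows", "body": {"steps": [{"x": 0.17,"y": 0.0,"z": 0.05,"ax": 0,"ay": 0,"az": 0,"grip": 0},{"x": 0.31,"y": -0.05,"z": 0.15,"ax": 0,"ay": -0.06,"az": 0,"grip": 0},{"x": 0.31,"y": -0.2,"z": 0.22,"ax": 0,"ay": -0.11,"az": 0,"grip": 0},{"x": 0.31,"y": -0.4,"z": 0.24,"ax": 0,"ay": -0.16,"az": 0,"grip": 0},{"x": 0.31,"y": -0.6,"z": 0.24,"ax": 0,"ay": -0.2,"az": 0,"grip": 0},{"x": 0.31,"y": -0.8,"z": 0.24,"ax": 0,"ay": -0.2,"az": 0,"grip": 0},{"x": 0.31,"y": -0.9,"z": 0.24,"ax": 0,"ay": -0.2,"az": 0,"grip": 0},{"x": 0.31,"y": -0.9,"z": 0.24,"ax": 0,"ay": -0.2,"az": 0,"grip": 0}]}}

```text
time: 27.4
eef_pos: [0.4026, -0.1661, 0.2811]
tool_rot: [[-0.901, 0.006, -0.434], [0.008, 1.0, -0.003], [0.434, -0.006, -0.901]]
contact_force: [-0.9, 0.2, -1.4]
finger_gap: 0.0179
finger_force: 30.0
```

```bash
python3 - <<'E'
from kin import *
az=-24.5; O=np.array([.5024,-.382,.0035])
s=bot.get_state();P,R=s['eef_pos'],s['tool_rot']
A=sc2tcp(O+[0,0,.12],az,0);B=sc2tcp(O+[0,0,.01],az,0);C=sc2tcp(O,az,0)
plan(P,R,[A,B,C]); print(ik(*C,s['joint_pos']))
print('from A'); plan(*A,[B,C,(C[0]-.1*C[1][:,2],C[1])])
E
```

```text
{'x': -0.2585, 'y': -0.5989, 'z': 0.3565, 'ax': -0.0433, 'ay': -0.0855, 'az': 0.1277} d=223mm
{'x': -0.4175, 'y': -0.5965, 'z': 0.6869, 'ax': -0.0433, 'ay': -0.0855, 'az': 0.1277} d=300mm
{'x': -0.432, 'y': -0.5963, 'z': 0.7169, 'ax': -0.0433, 'ay': -0.0855, 'az': 0.1277} d=308mm
(array([-0.7882,  0.6916,  1.5296, -0.0693,  1.0849, -1.8939]), np.float64(6.814511415678149e-10), np.float64(3.259436003367475e-10))
from A
{'x': -0.0637, 'y': 0.0, 'z': 0.3611, 'ax': 0.0, 'ay': 0.0, 'az': 0.0} d=110mm
{'x': -0.0695, 'y': 0.0, 'z': 0.3939, 'ax': 0.0, 'ay': 0.0, 'az': 0.0} d=120mm
{'x': -0.0695, 'y': -0.0, 'z': 0.0606, 'ax': 0.0, 'ay': 0.0, 'az': 0.0} d=28mm
```

Emit:
{"method": "play_rows", "body": {"steps": [{"x": -0.258,"y": -0.599,"z": 0.2,"ax": -0.043,"ay": -0.085,"az": 0.128,"grip": 0},{"x": -0.258,"y": -0.599,"z": 0.357,"ax": -0.043,"ay": -0.085,"az": 0.128,"grip": 0},{"x": -0.258,"y": -0.599,"z": 0.357,"ax": -0.043,"ay": -0.085,"az": 0.128,"grip": 0},{"x": -0.258,"y": -0.599,"z": 0.357,"ax": -0.043,"ay": -0.085,"az": 0.128,"grip": 0},{"x": -0.338,"y": -0.598,"z": 0.522,"ax": -0.043,"ay": -0.085,"az": 0.128,"grip": 0},{"x": -0.418,"y": -0.597,"z": 0.687,"ax": -0.043,"ay": -0.085,"az": 0.128,"grip": 0},{"x": -0.418,"y": -0.597,"z": 0.687,"ax": -0.043,"ay": -0.085,"az": 0.128,"grip": 0}]}}

```text
time: 28.28
eef_pos: [0.4242, -0.342, 0.0381]
tool_rot: [[-0.895, 0.412, -0.169], [0.404, 0.911, 0.078], [0.186, 0.002, -0.983]]
contact_force: [-0.9, 0.3, -1.1]
finger_gap: 0.0176
finger_force: 30.0
```

```bash
python3 - <<'E'
from obs import *
az=-24.5; O=np.array([.5024,-.382,.0035])
s=bot.get_state();P,R=s['eef_pos'],s['tool_rot']; C=sc2tcp(O,az,0); plan(P,R,[C]); print(P,s['contact_force'],s['tool_rot'])
E
```

```text
{'x': -0.0128, 'y': -0.0134, 'z': 0.0174, 'ax': 0.0003, 'ay': -0.004, 'az': 0.0011} d=8mm
[ 0.4242 -0.342   0.0381] [-0.8903  0.3476 -1.0744] [[-0.8955  0.4119 -0.1687]
 [ 0.4044  0.9112  0.078 ]
 [ 0.1859  0.0016 -0.9826]]
```

Emit:
{"method": "play_rows", "body": {"steps": [{"x": -0.012,"y": -0.01,"z": 0.018,"ax": 0,"ay": -0.004,"az": 0,"grip": 0},{"x": -0.012,"y": -0.01,"z": 0.018,"ax": 0,"ay": -0.004,"az": 0,"grip": 0},{"x": -0.012,"y": -0.01,"z": 0.018,"ax": 0,"ay": -0.004,"az": 0,"grip": 0.6},{"x": -0.012,"y": -0.01,"z": 0.018,"ax": 0,"ay": -0.004,"az": 0,"grip": 0.6},{"x": -0.012,"y": -0.01,"z": 0.018,"ax": 0,"ay": -0.004,"az": 0,"grip": 0.6},{"x": -0.012,"y": -0.01,"z": -0.05,"ax": 0,"ay": -0.004,"az": 0,"grip": 0.6},{"x": -0.012,"y": -0.01,"z": -0.2,"ax": 0,"ay": -0.004,"az": 0,"grip": 0.8},{"x": 0,"y": 0.0,"z": -0.4,"ax": 0,"ay": 0.0,"az": 0,"grip": 1},{"x": 0,"y": 0.2,"z": -0.6,"ax": 0,"ay": 0.05,"az": 0,"grip": 1},{"x": 0,"y": 0.4,"z": -0.7,"ax": 0,"ay": 0.05,"az": 0,"grip": 1}]}}

```text
time: 29.52
eef_pos: [0.4974, -0.2741, 0.231]
tool_rot: [[-0.858, 0.414, -0.303], [0.391, 0.91, 0.136], [0.332, -0.002, -0.943]]
contact_force: [-0.2, 1.0, 0.1]
finger_gap: 0.0894
finger_force: 0.0
```

```bash
python3 - <<'E'
from obs import *
s=bot.get_state();print(s['eef_pos'],s['joint_pos'])
snap('top','t17');snap('scene','s17')
W,p=world('t17'); v=cv2.cvtColor(p,cv2.COLOR_RGB2HSV)[...,2]
a=cv2.resize(p[165:315,190:530,::-1],None,fx=2.3,fy=2.3,interpolation=cv2.INTER_CUBIC)
W,p=world('s17'); 
print(bath('t17'),bath('s17'))
b=cv2.resize(p[220:330,300:430,::-1],None,fx=2.2,fy=2.2,interpolation=cv2.INTER_CUBIC)
h=np.zeros((a.shape[0]+b.shape[0],a.shape[1],3),np.uint8); h[:a.shape[0]]=a; h[a.shape[0]:,:b.shape[1]]=b
c=cv2.resize(p[330:480,120:260,::-1],None,fx=1.6,fy=1.6); h[a.shape[0]:a.shape[0]+min(c.shape[0],b.shape[0]),400:400+c.shape[1]]=c[:b.shape[0]]
cv2.imwrite('pics/m17.png',h); print(h.shape)
# tray/scoop flatness
q=W[(np.hypot(W[...,0]-.5024,W[...,1]+.382)<.03)]; print('floor z',np.nanmedian(q[:,2]),np.nanstd(q[:,2]))
E
```

```text
[ 0.4974 -0.2741  0.231 ] [-0.6046  0.6336  1.0792 -0.0614  1.7618 -1.7493]
(array([593.1935, 106.9661]), 500, np.float64(-151.60111591971642), 43) (array([598.4065, 107.0076]), 664, np.float64(-149.37920384812327), 90)
(587, 782, 3)
floor z 0.006552643009852076 0.15793746642759404
```

View pics/m17.png

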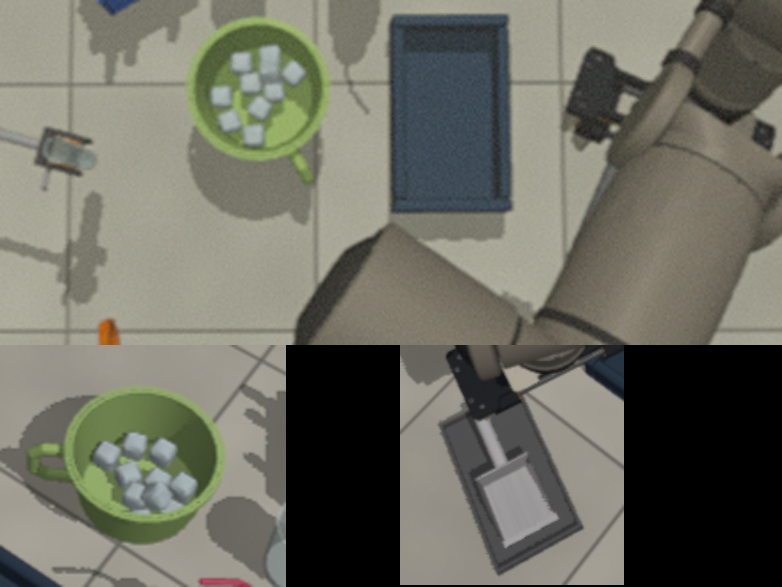

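The montage shows all 10 cubes in the bowl, an empty pan, and the scoop flat in its tray. Next is the clamp, so I'll measure the bar and tube.

```bash
cat > cl.py <<'E'
from kin import *
import sys
def clamp(fs):
    for f in fs:
        W,p=world(f)
        q=W[(W[...,2]>.2)&(W[...,2]<.44)&(np.hypot(W[...,0]-.566,W[...,1]-.5015)<.02)]; rod=np.median(q,0)[:2]
        g=np.array([.535,.396]); u=np.array([.278,.961]); 
        d=W[...,:2]-g; t=d@u; n=d@np.array([-u[1],u[0]])
        m=(abs(t)<.025)&(abs(n)<.012)&(W[...,2]>.12)&(W[...,2]<.26); b=W[m]
        print(f,'rod',rod,'bar n',len(b),b.mean(0),'ztop 90%%',np.percentile(b[:,2],[50,95]))
        c=b[:,:2].mean(0); v=np.linalg.svd(b[:,:2]-c)[2][0]; print(' bar dir',v*np.sign(v[1]),'lat off',np.median(n[m]))
        m=(np.hypot(W[...,0]-.511,W[...,1]-.311)<.022)&(W[...,2]>.17)&(W[...,2]<.27); b=W[m]; z=b[:,2].max() if len(b) else 0; print(' tube',len(b),b[b[:,2]>z-.012].mean(0) if len(b) else '',z)
if __name__=='__main__': clamp(sys.argv[1:])
E
python3 cl.py top0 t17 scene0 s17
```

```text
top0 rod [0.5644 0.5005] bar n 93 [0.535  0.3959 0.1639] ztop 90%% [0.1642 0.1674]
 bar dir [0.2679 0.9634] lat off -0.00010469439392666596
 tube 128 [0.5126 0.3142 0.1974] 0.20371877467937244
t17 rod [0.5644 0.5005] bar n 92 [0.5348 0.3955 0.1642] ztop 90%% [0.1642 0.1679]
 bar dir [0.2631 0.9648] lat off 5.159796334782847e-05
 tube 134 [0.5125 0.3143 0.1984] 0.20404708873363958
scene0 rod [0.5717 0.5021] bar n 82 [0.5407 0.3941 0.1625] ztop 90%% [0.163  0.1671]
 bar dir [0.2616 0.9652] lat off -0.006605171313400671
 tube 177 [0.5151 0.3151 0.1955] 0.2021643861402515
s17 rod [0.5719 0.502 ] bar n 83 [0.5408 0.3935 0.1626] ztop 90%% [0.1632 0.1665]
 bar dir [0.2813 0.9596] lat off -0.00716550059473066
 tube 174 [0.5155 0.3148 0.195 ] 0.20077909704214777
```

```bash
python3 - <<'E'
from kin import *
s=bot.get_state();P,R=s['eef_pos'],s['tool_rot']
M=(np.array([.5,.0,.3]),rot(-60,0,1)); A=(np.array([.536,.3955,.255]),rot(-105.5,0,1)); B=(np.array([.536,.3955,.145]),rot(-105.5,0,1))
plan(P,R,[M]); plan(*M,[A,B])
q=s['joint_pos']
for m in (M,A,B,(B[0]+[0,0,.06],B[1])): q,e,a=ik(*m,q); print(q,e,a)
E
```

```text
{'x': 0.42, 'y': 0.8232, 'z': -0.0902, 'ax': -0.0332, 'ay': -0.1019, 'az': 0.1978} d=279mm
{'x': 1.0817, 'y': 0.7631, 'z': 0.15, 'ax': 0.0, 'ay': 0.0, 'az': 0.2528} d=400mm
{'x': 1.0817, 'y': 0.7631, 'z': 0.5167, 'ax': 0.0, 'ay': 0.0, 'az': 0.2528} d=426mm
[-0.1534  0.2473  1.4543  0.      1.44   -0.677 ] 1.570096466549127e-13 1.5077388269070923e-13
[0.5207 0.5973 1.0305 0.     1.5138 0.7913] 7.88529998892622e-08 2.444747191616454e-08
[ 0.5207  0.6655  1.2081 -0.      1.268   0.7913] 3.7751664318895326e-13 1.7827866673285693e-13
[0.5207 0.6221 1.1207 0.     1.3987 0.7913] 5.195108957963998e-08 1.9443853965325047e-08
```

Emit:
{"method": "play_rows", "body": {"steps": [{"x": 0.42,"y": 0.823,"z": -0.09,"ax": -0.033,"ay": -0.102,"az": 0.198,"grip": 1},{"x": 0.42,"y": 0.823,"z": -0.09,"ax": -0.033,"ay": -0.102,"az": 0.198,"grip": 1},{"x": 0.42,"y": 0.823,"z": -0.09,"ax": -0.033,"ay": -0.102,"az": 0.198,"grip": 1},{"x": 0.42,"y": 0.823,"z": -0.09,"ax": -0.033,"ay": -0.102,"az": 0.198,"grip": 1},{"x": 0.42,"y": 0.823,"z": -0.09,"ax": -0.033,"ay": -0.102,"az": 0.198,"grip": 1},{"x": 0.42,"y": 0.823,"z": -0.09,"ax": -0.033,"ay": -0.102,"az": 0.198,"grip": 1}]}}

```text
time: 30.38
eef_pos: [0.4978, -0.0023, 0.2977]
tool_rot: [[-0.498, 0.867, -0.005], [0.867, 0.498, 0.001], [0.003, -0.004, -1.0]]
contact_force: [-0.3, -0.6, 0.4]
finger_gap: 0.0917
finger_force: 0.0
```

Emit:
{"method": "play_rows", "body": {"steps": [{"x": 0.98,"y": 0.7,"z": 0.0,"ax": 0,"ay": 0,"az": 0.253,"grip": 1},{"x": 0.98,"y": 0.7,"z": 0.0,"ax": 0,"ay": 0,"az": 0.253,"grip": 1},{"x": 0.98,"y": 0.7,"z": 0.0,"ax": 0,"ay": 0,"az": 0.253,"grip": 1},{"x": 0.98,"y": 0.7,"z": 0.0,"ax": 0,"ay": 0,"az": 0.253,"grip": 1},{"x": 0.98,"y": 0.7,"z": 0.0,"ax": 0,"ay": 0,"az": 0.253,"grip": 1},{"x": 0.98,"y": 0.7,"z": 0.0,"ax": 0,"ay": 0,"az": 0.253,"grip": 1},{"x": 0.98,"y": 0.7,"z": 0.0,"ax": 0,"ay": 0,"az": 0.253,"grip": 1},{"x": 0.98,"y": 0.7,"z": 0.0,"ax": 0,"ay": 0,"az": 0.253,"grip": 1}]}}

```text
time: 31.38
eef_pos: [0.5358, 0.3548, 0.2959]
tool_rot: [[0.274, 0.962, -0.008], [0.962, -0.274, -0.001], [-0.003, -0.007, -1.0]]
contact_force: [-0.3, -1.1, 0.3]
finger_gap: 0.0918
finger_force: 0.0
```

```bash
python3 - <<'E'
from kin import *
s=bot.get_state();P,R=s['eef_pos'],s['tool_rot']
r=rot(-105.5,0,1); plan(P,R,[(np.array([.536,.3955,z]),r) for z in (.29,.22,.145)]); print(P)
plan(np.array([.536,.3955,.145]),r,[(np.array([.536,.3955,.210]),r)])
E
```

```text
{'x': 0.1307, 'y': -0.0364, 'z': 0.0195, 'ax': -0.0023, 'ay': 0.0009, 'az': -0.0022} d=41mm
{'x': 0.1313, 'y': -0.0347, 'z': 0.2528, 'ax': -0.0023, 'ay': 0.0009, 'az': -0.0022} d=86mm
{'x': 0.132, 'y': -0.0329, 'z': 0.5028, 'ax': -0.0023, 'ay': 0.0009, 'az': -0.0022} d=156mm
[0.5358 0.3548 0.2959]
{'x': 0.0, 'y': 0.0, 'z': -0.2167, 'ax': 0.0, 'ay': 0.0, 'az': 0.0} d=65mm
```

Emit:
{"method": "play_rows", "body": {"steps": [{"x": 0.131,"y": -0.035,"z": 0.02,"ax": -0.002,"ay": 0.001,"az": -0.002,"grip": 1},{"x": 0.131,"y": -0.034,"z": 0.2,"ax": -0.002,"ay": 0.001,"az": -0.002,"grip": 0.8},{"x": 0.131,"y": -0.032,"z": 0.36,"ax": -0.002,"ay": 0.001,"az": -0.002,"grip": 0.6},{"x": 0.131,"y": -0.031,"z": 0.503,"ax": -0.002,"ay": 0.001,"az": -0.002,"grip": 0.5},{"x": 0.131,"y": -0.031,"z": 0.503,"ax": -0.002,"ay": 0.001,"az": -0.002,"grip": 0.4},{"x": 0.131,"y": -0.031,"z": 0.503,"ax": -0.002,"ay": 0.001,"az": -0.002,"grip": 0.2},{"x": 0.131,"y": -0.031,"z": 0.503,"ax": -0.002,"ay": 0.001,"az": -0.002,"grip": 0},{"x": 0.131,"y": -0.031,"z": 0.503,"ax": -0.002,"ay": 0.001,"az": -0.002,"grip": 0},{"x": 0.131,"y": -0.031,"z": 0.503,"ax": -0.002,"ay": 0.001,"az": -0.002,"grip": 0},{"x": 0.131,"y": -0.031,"z": 0.503,"ax": -0.002,"ay": 0.001,"az": -0.002,"grip": 0}]}}

```text
time: 32.62
eef_pos: [0.5381, 0.396, 0.1472]
tool_rot: [[0.268, 0.963, 0.005], [0.963, -0.268, 0.002], [0.004, 0.005, -1.0]]
contact_force: [5.8, -1.7, -0.0]
finger_gap: 0.0109
finger_force: 30.0
```

Emit:
{"method": "play_rows", "body": {"steps": [{"x": 0,"y": 0.003,"z": -0.02,"ax": 0,"ay": 0,"az": 0,"grip": 0},{"x": 0,"y": 0.003,"z": -0.05,"ax": 0,"ay": 0,"az": 0,"grip": 0},{"x": 0,"y": 0.003,"z": -0.08,"ax": 0,"ay": 0,"az": 0,"grip": 0},{"x": 0,"y": 0.003,"z": -0.11,"ax": 0,"ay": 0,"az": 0,"grip": 0},{"x": 0,"y": 0.003,"z": -0.14,"ax": 0,"ay": 0,"az": 0,"grip": 0},{"x": 0,"y": 0.003,"z": -0.17,"ax": 0,"ay": 0,"az": 0,"grip": 0},{"x": 0,"y": 0.003,"z": -0.2,"ax": 0,"ay": 0,"az": 0,"grip": 0},{"x": 0,"y": 0.003,"z": -0.215,"ax": 0,"ay": 0,"az": 0,"grip": 0},{"x": 0,"y": 0.003,"z": -0.215,"ax": 0,"ay": 0,"az": 0,"grip": 0}]}}

```text
time: 33.75
eef_pos: [0.538, 0.3959, 0.2096]
tool_rot: [[0.268, 0.963, 0.002], [0.963, -0.268, 0.002], [0.003, 0.001, -1.0]]
contact_force: [6.6, 2.0, -7.2]
finger_gap: 0.0108
finger_force: 30.0
```

Emit:
{"method": "play_rows", "body": {"steps": [{"x": 0,"y": 0,"z": 0,"ax": 0,"ay": 0,"az": 0,"grip": 0.3},{"x": 0,"y": 0,"z": 0,"ax": 0,"ay": 0,"az": 0,"grip": 0.5},{"x": 0,"y": 0,"z": 0,"ax": 0,"ay": 0,"az": 0,"grip": 0.6},{"x": 0,"y": 0,"z": -0.05,"ax": 0,"ay": 0,"az": 0,"grip": 0.6},{"x": 0,"y": 0,"z": -0.2,"ax": 0,"ay": 0,"az": 0,"grip": 0.6},{"x": -0.1,"y": -0.1,"z": -0.3,"ax": 0,"ay": 0,"az": 0,"grip": 0.6},{"x": -0.3,"y": -0.3,"z": -0.3,"ax": 0,"ay": 0,"az": -0.05,"grip": 0.6},{"x": -0.5,"y": -0.4,"z": -0.3,"ax": 0,"ay": 0,"az": -0.1,"grip": 0.6},{"x": -0.7,"y": -0.5,"z": -0.2,"ax": 0,"ay": 0,"az": -0.15,"grip": 0.6},{"x": -0.9,"y": -0.6,"z": -0.15,"ax": 0,"ay": 0,"az": -0.25,"grip": 0.6}]}}

```text
time: 35.0
eef_pos: [0.317, 0.2124, 0.2664]
tool_rot: [[-0.384, 0.923, 0.003], [0.923, 0.384, 0.003], [0.002, 0.004, -1.0]]
contact_force: [0.6, 0.1, 1.3]
finger_gap: 0.0552
finger_force: 0.0
```

```bash
python3 - <<'E'
from obs import *
from cl import clamp
snap('top','t18');snap('scene','s18'); clamp(['t18','s18']); print(bath('t18'),bath('s18')); s=bot.get_state(); print(s['joint_pos'])
b,_,an,_=bath('t18')
E
```

```text
t18 rod [0.564  0.5001] bar n 102 [0.5351 0.396  0.2267] ztop 90%% [0.2267 0.2303]
 bar dir [0.264  0.9645] lat off -0.00019980815756583738
 tube 291 [0.512  0.3145 0.2605] 0.2660759423073769
s18 rod [0.5719 0.5013] bar n 88 [0.5409 0.3943 0.2249] ztop 90%% [0.2253 0.2293]
 bar dir [0.2706 0.9627] lat off -0.006718773281986071
 tube 390 [0.5158 0.3149 0.2575] 0.26326792801569115
(array([592.9969, 107.419 ]), 550, np.float64(-151.16199129338403), 43) (array([598.4128, 107.0245]), 662, np.float64(-149.586836174124), 90)
[ 0.3861  0.0328  1.81    0.0013  1.3049 -0.0062]
```

```bash
python3 - <<'E'
from kin import *
s=bot.get_state();P,R=s['eef_pos'],s['tool_rot']
r=rot(29.5,0,1); g=np.array([.4928,.0489,0])
plan(P,R,[(g+[0,0,z],r) for z in (.2,.15,.033)]); print(P)
print('drag'); d=np.array([-.081,.2025,0]); plan(g+[0,0,.033],r,[(g+[0,0,.033]+d,r)])
q=s['joint_pos']
for p in (g+[0,0,.15],g+[0,0,.033],g+[0,0,.033]+d): q,e,a=ik(p,r,q); print(q,e,a)
E
```

```text
{'x': -0.7259, 'y': 0.3542, 'z': 0.2102, 'ax': -0.0011, 'ay': -0.002, 'az': -0.5391} d=250mm
{'x': -0.7261, 'y': 0.3552, 'z': 0.3768, 'ax': -0.0011, 'ay': -0.002, 'az': -0.5391} d=268mm
{'x': -0.7266, 'y': 0.3576, 'z': 0.7668, 'ax': -0.0011, 'ay': -0.002, 'az': -0.5391} d=335mm
[0.3118 0.2096 0.264 ]
drag
{'x': -0.0974, 'y': 0.7204, 'z': 0.0, 'ax': 0.0, 'ay': 0.0, 'az': 0.0} d=218mm
[-0.056   0.3672  1.7179  0.      1.0565 -2.1417] 1.496293273509629e-13 1.8231366031484012e-14
[-0.056   0.5391  1.8378 -0.      0.7648 -2.1417] 1.8543943351432445e-10 8.887739484600675e-11
[ 0.3891  0.5227  1.8727 -0.      0.7462 -1.6966] 3.1490033842245583e-07 1.7111342285738335e-07
```

Emit:
{"method": "play_rows", "body": {"steps": [{"x": -0.726,"y": 0.354,"z": 0.1,"ax": -0.001,"ay": -0.002,"az": -0.539,"grip": 0.6},{"x": -0.726,"y": 0.354,"z": 0.1,"ax": -0.001,"ay": -0.002,"az": -0.539,"grip": 0.6},{"x": -0.726,"y": 0.354,"z": 0.1,"ax": -0.001,"ay": -0.002,"az": -0.539,"grip": 0.6},{"x": -0.726,"y": 0.354,"z": 0.1,"ax": -0.001,"ay": -0.002,"az": -0.539,"grip": 0.6},{"x": -0.726,"y": 0.354,"z": 0.15,"ax": -0.001,"ay": -0.002,"az": -0.539,"grip": 0.6},{"x": -0.726,"y": 0.354,"z": 0.21,"ax": -0.001,"ay": -0.002,"az": -0.539,"grip": 0.6},{"x": -0.726,"y": 0.354,"z": 0.21,"ax": -0.001,"ay": -0.002,"az": -0.539,"grip": 0.6},{"x": -0.726,"y": 0.354,"z": 0.21,"ax": -0.001,"ay": -0.002,"az": -0.539,"grip": 0.6},{"x": -0.726,"y": 0.354,"z": 0.21,"ax": -0.001,"ay": -0.002,"az": -0.539,"grip": 0.6},{"x": -0.726,"y": 0.354,"z": 0.21,"ax": -0.001,"ay": -0.002,"az": -0.539,"grip": 0.6}]}}

```text
time: 36.35
eef_pos: [0.5002, 0.0522, 0.2038]
tool_rot: [[-0.871, -0.491, 0.009], [-0.491, 0.871, 0.003], [-0.01, -0.002, -1.0]]
contact_force: [0.1, 0.8, 0.1]
finger_gap: 0.0549
finger_force: 0.0
```

```bash
python3 - <<'E'
from obs import *
s=bot.get_state();P,R=s['eef_pos'],s['tool_rot']; print(P,R)
snap('wrist','w19'); W,p=world('w19'); hsv=cv2.cvtColor(p,cv2.COLOR_RGB2HSV); g=(hsv[...,0]>30)&(hsv[...,0]<50)&(hsv[...,1]>90)
q=W[g&(W[...,2]>.05)&(W[...,2]<.075)]; d=np.hypot(q[:,0]-.5955,q[:,1]-.107); k=q[(d>.095)&(d<.14)]; print(len(k),k.mean(0) if len(k) else '',k.min(0) if len(k) else '',k.max(0) if len(k) else '')
r=rot(29.5,0,1); 
if len(k): 
    dd=np.hypot(k[:,0]-.5955,k[:,1]-.107); print(np.percentile(dd,[5,50,95]), np.degrees(np.arctan2(*(k.mean(0)-[.5955,.107,0])[[1,0]])))
plan(P,R,[(np.array([.4928,.0489,z]),r) for z in (.15,.033)])
E
```

```text
[0.5002 0.0522 0.2038] [[-0.8711 -0.4911  0.0095]
 [-0.4911  0.8711  0.0031]
 [-0.0098 -0.002  -1.    ]]
674 [0.497  0.0523 0.0678] [0.485  0.0428 0.0502] [0.5154 0.0655 0.075 ]
[0.0977 0.1136 0.1242] -150.95419315833513
{'x': 0.0285, 'y': 0.0029, 'z': 0.1792, 'ax': -0.0006, 'ay': 0.0031, 'az': -0.0005} d=54mm
{'x': 0.0323, 'y': 0.0037, 'z': 0.5691, 'ax': -0.0006, 'ay': 0.0031, 'az': -0.0005} d=171mm
```

Emit:
{"method": "play_rows", "body": {"steps": [{"x": 0.028,"y": 0.003,"z": 0.1,"ax": -0.001,"ay": 0.003,"az": 0,"grip": 0.6},{"x": 0.029,"y": 0.003,"z": 0.25,"ax": -0.001,"ay": 0.003,"az": 0,"grip": 0.6},{"x": 0.03,"y": 0.004,"z": 0.42,"ax": -0.001,"ay": 0.003,"az": 0,"grip": 0.6},{"x": 0.032,"y": 0.004,"z": 0.569,"ax": -0.001,"ay": 0.003,"az": 0,"grip": 0.6},{"x": 0.032,"y": 0.004,"z": 0.569,"ax": -0.001,"ay": 0.003,"az": 0,"grip": 0.4},{"x": 0.032,"y": 0.004,"z": 0.569,"ax": -0.001,"ay": 0.003,"az": 0,"grip": 0.2},{"x": 0.032,"y": 0.004,"z": 0.569,"ax": -0.001,"ay": 0.003,"az": 0,"grip": 0},{"x": 0.032,"y": 0.004,"z": 0.569,"ax": -0.001,"ay": 0.003,"az": 0,"grip": 0},{"x": 0.032,"y": 0.004,"z": 0.569,"ax": -0.001,"ay": 0.003,"az": 0,"grip": 0}]}}

```text
time: 37.52
eef_pos: [0.4917, 0.049, 0.0326]
tool_rot: [[-0.873, -0.488, -0.001], [-0.488, 0.873, 0.001], [0.0, 0.002, -1.0]]
contact_force: [-0.7, -0.7, 6.0]
finger_gap: 0.0137
finger_force: 30.0
```

```bash
python3 - <<'E'
from obs import *
s=bot.get_state();P,R=s['eef_pos'],s['tool_rot']; print(P,s['finger_gap'],s['contact_force'])
snap('top','t20');print(bath('t20'))
b=bath('t20')[0]/1000; t=np.array([.5115,.310]); d=np.r_[t-b,0]; print(d); plan(P,R,[(P+d,R)])
E
```

```text
[0.4917 0.049  0.0326] 0.013734758443213186 [-0.6517 -0.6983  6.0249]
(array([590.1074, 105.6467]), 388, None, 0)
[-0.0786  0.2044  0.    ]
{'x': -0.1041, 'y': 0.7224, 'z': 0.0011, 'ax': 0.0, 'ay': 0.0, 'az': 0.0} d=219mm
```

Emit:
{"method": "play_rows", "body": {"steps": [{"x": -0.002,"y": 0.015,"z": 0,"ax": 0,"ay": 0,"az": 0,"grip": 0},{"x": -0.006,"y": 0.045,"z": 0,"ax": 0,"ay": 0,"az": 0,"grip": 0},{"x": -0.012,"y": 0.085,"z": 0,"ax": 0,"ay": 0,"az": 0,"grip": 0},{"x": -0.018,"y": 0.13,"z": 0,"ax": 0,"ay": 0,"az": 0,"grip": 0},{"x": -0.024,"y": 0.175,"z": 0,"ax": 0,"ay": 0,"az": 0,"grip": 0},{"x": -0.03,"y": 0.22,"z": 0,"ax": 0,"ay": 0,"az": 0,"grip": 0},{"x": -0.036,"y": 0.265,"z": 0,"ax": 0,"ay": 0,"az": 0,"grip": 0},{"x": -0.042,"y": 0.31,"z": 0,"ax": 0,"ay": 0,"az": 0,"grip": 0},{"x": -0.047,"y": 0.345,"z": 0,"ax": 0,"ay": 0,"az": 0,"grip": 0},{"x": -0.05,"y": 0.36,"z": 0,"ax": 0,"ay": 0,"az": 0,"grip": 0}]}}

```text
time: 38.83
eef_pos: [0.4521, 0.151, 0.0325]
tool_rot: [[-0.872, -0.489, -0.001], [-0.489, 0.872, 0.001], [0.0, 0.001, -1.0]]
contact_force: [1.7, -4.2, 7.4]
finger_gap: 0.0139
finger_force: 30.1
```

Emit:
{"method": "play_rows", "body": {"steps": [{"x": -0.002,"y": 0.015,"z": 0,"ax": 0,"ay": 0,"az": 0,"grip": 0},{"x": -0.006,"y": 0.045,"z": 0,"ax": 0,"ay": 0,"az": 0,"grip": 0},{"x": -0.012,"y": 0.085,"z": 0,"ax": 0,"ay": 0,"az": 0,"grip": 0},{"x": -0.018,"y": 0.13,"z": 0,"ax": 0,"ay": 0,"az": 0,"grip": 0},{"x": -0.024,"y": 0.175,"z": 0,"ax": 0,"ay": 0,"az": 0,"grip": 0},{"x": -0.03,"y": 0.22,"z": 0,"ax": 0,"ay": 0,"az": 0,"grip": 0},{"x": -0.036,"y": 0.265,"z": 0,"ax": 0,"ay": 0,"az": 0,"grip": 0},{"x": -0.042,"y": 0.31,"z": 0,"ax": 0,"ay": 0,"az": 0,"grip": 0},{"x": -0.047,"y": 0.345,"z": 0,"ax": 0,"ay": 0,"az": 0,"grip": 0},{"x": -0.05,"y": 0.361,"z": 0,"ax": 0,"ay": 0,"az": 0,"grip": 0}]}}

```text
time: 40.08
eef_pos: [0.4117, 0.2528, 0.0326]
tool_rot: [[-0.872, -0.489, -0.002], [-0.489, 0.872, 0.001], [0.001, 0.002, -1.0]]
contact_force: [2.0, -4.3, 6.4]
finger_gap: 0.0135
finger_force: 30.1
```

```bash
python3 - <<'E'
from obs import *
s=bot.get_state();P,R=s['eef_pos'],s['tool_rot']; print(P,s['finger_gap'],s['contact_force'],P-[.4917,.049,.0326])
snap('top','t21');snap('scene','s21');print(bath('t21'),bath('s21'))
E
```

```text
[0.4117 0.2528 0.0326] 0.013451393563859654 [ 2.0127 -4.259   6.3678] [-0.08    0.2038  0.    ]
(array([511.0387, 310.0716]), 355, None, 0) (array([518.9053, 310.0943]), 480, None, 0)
```

Emit:
{"method": "play_rows", "body": {"steps": [{"x": 0,"y": 0,"z": 0,"ax": 0,"ay": 0,"az": 0,"grip": 0.3},{"x": 0,"y": 0,"z": 0,"ax": 0,"ay": 0,"az": 0,"grip": 0.5},{"x": 0,"y": 0,"z": 0,"ax": 0,"ay": 0,"az": 0,"grip": 0.5},{"x": 0,"y": 0,"z": -0.06,"ax": 0,"ay": 0,"az": 0,"grip": 0.5},{"x": 0,"y": 0,"z": -0.2,"ax": 0,"ay": 0,"az": 0,"grip": 0.5},{"x": 0.05,"y": 0,"z": -0.4,"ax": 0,"ay": 0,"az": 0,"grip": 0.6},{"x": 0.1,"y": 0,"z": -0.6,"ax": 0,"ay": 0,"az": 0,"grip": 0.7},{"x": 0.1,"y": 0,"z": -0.8,"ax": 0,"ay": 0,"az": 0,"grip": 0.8},{"x": 0.1,"y": 0,"z": -0.98,"ax": 0,"ay": 0,"az": 0,"grip": 1},{"x": 0.1,"y": 0,"z": -0.98,"ax": 0,"ay": 0,"az": 0,"grip": 1}]}}

```text
time: 41.42
eef_pos: [0.3877, 0.238, 0.3302]
tool_rot: [[-0.873, -0.488, 0.005], [-0.488, 0.873, 0.005], [-0.007, 0.001, -1.0]]
contact_force: [0.0, -0.9, -0.9]
finger_gap: 0.0888
finger_force: 0.0
```

```bash
python3 - <<'E'
from kin import *
from obs import *
snap('top','t22');snap('scene','s22');print(bath('t22'),bath('s22'))
from cl import clamp
clamp(['t22'])
s=bot.get_state();P,R=s['eef_pos'],s['tool_rot']; print(P)
r=rot(74.5,0,1); g=np.array([.539,.396,0])
plan(P,R,[(g+[0,0,z],r) for z in (.325,.208)])
q=s['joint_pos']
for z in(.325,.208,.145): q,e,a=ik(g+[0,0,z],r,q); print(q,e,a)
E
```

```text
(array([510.4763, 311.1768]), 324, None, 0) (array([518.568 , 310.0588]), 495, np.float64(-149.4617523826025), 77)
t22 rod [0.564 0.5  ] bar n 103 [0.5353 0.3963 0.2264] ztop 90%% [0.2265 0.2303]
 bar dir [0.2695 0.963 ] lat off -0.00022696137967342613
 tube 286 [0.5122 0.3148 0.2598] 0.26402915937223004
[0.3861 0.2373 0.3259]
{'x': -0.7031, 'y': 0.2129, 'z': 0.002, 'ax': 0.001, 'ay': -0.0003, 'az': -0.2515} d=220mm
{'x': -0.7039, 'y': 0.2119, 'z': 0.392, 'ax': 0.001, 'ay': -0.0003, 'az': -0.2515} d=250mm
[ 0.5192  0.589   0.861   0.      1.6916 -2.3519] 3.8459253727671276e-13 8.112307072952545e-14
[ 0.5192  0.6258  1.1059 -0.      1.4099 -2.3519] 1.502940713113614e-11 8.849514657146675e-12
[ 0.5192  0.6705  1.1985 -0.      1.2726 -2.3519] 9.590982994115278e-10 5.8162294364943e-10
```

Emit:
{"method": "play_rows", "body": {"steps": [{"x": -0.15,"y": 0.05,"z": -0.03,"ax": 0,"ay": 0,"az": -0.05,"grip": 1},{"x": -0.35,"y": 0.1,"z": -0.03,"ax": 0,"ay": 0,"az": -0.1,"grip": 1},{"x": -0.55,"y": 0.16,"z": -0.03,"ax": 0,"ay": 0,"az": -0.15,"grip": 1},{"x": -0.7,"y": 0.213,"z": -0.03,"ax": 0.001,"ay": 0,"az": -0.2,"grip": 1},{"x": -0.703,"y": 0.213,"z": 0,"ax": 0.001,"ay": 0,"az": -0.252,"grip": 1},{"x": -0.703,"y": 0.213,"z": 0,"ax": 0.001,"ay": 0,"az": -0.252,"grip": 1},{"x": -0.703,"y": 0.213,"z": 0,"ax": 0.001,"ay": 0,"az": -0.252,"grip": 0.9}]}}

```text
time: 42.4
eef_pos: [0.5388, 0.3957, 0.3255]
tool_rot: [[-0.269, -0.963, -0.002], [-0.963, 0.269, -0.001], [0.002, 0.001, -1.0]]
contact_force: [-1.1, -0.6, -0.4]
finger_gap: 0.0859
finger_force: 0.0
```

```bash
python3 - <<'E'
from h import *
s=bot.get_state();P,R=s['eef_pos'],s['tool_rot']; print(P)
r=rot(74.5,0,1); g=np.array([.539,.396,0])
plan(P,R,[(g+[0,0,z],r) for z in (.26,.208)])
E
```

```text
[0.5388 0.3957 0.3255]
{'x': -0.0014, 'y': -0.0005, 'z': 0.2183, 'ax': 0.0004, 'ay': -0.0006, 'az': -0.0005} d=66mm
{'x': -0.0017, 'y': -0.0007, 'z': 0.3917, 'ax': 0.0004, 'ay': -0.0006, 'az': -0.0005} d=118mm
```

Emit:
{"method": "play_rows", "body": {"steps": [{"x": -0.001,"y": 0,"z": 0.13,"ax": 0,"ay": 0,"az": 0,"grip": 0.8},{"x": -0.001,"y": 0,"z": 0.26,"ax": 0,"ay": 0,"az": 0,"grip": 0.7},{"x": -0.001,"y": 0,"z": 0.392,"ax": 0,"ay": 0,"az": 0,"grip": 0.6},{"x": -0.001,"y": 0,"z": 0.392,"ax": 0,"ay": 0,"az": 0,"grip": 0.4},{"x": -0.001,"y": 0,"z": 0.392,"ax": 0,"ay": 0,"az": 0,"grip": 0.2},{"x": -0.001,"y": 0,"z": 0.392,"ax": 0,"ay": 0,"az": 0,"grip": 0},{"x": -0.001,"y": 0,"z": 0.392,"ax": 0,"ay": 0,"az": 0,"grip": 0},{"x": -0.001,"y": 0,"z": 0.392,"ax": 0,"ay": 0,"az": 0,"grip": 0},{"x": -0.001,"y": 0,"z": 0.392,"ax": 0,"ay": 0,"az": 0,"grip": 0}]}}

```text
time: 43.52
eef_pos: [0.5383, 0.3968, 0.2091]
tool_rot: [[-0.265, -0.964, -0.002], [-0.964, 0.265, 0.0], [0.0, 0.002, -1.0]]
contact_force: [-4.7, 0.2, 5.6]
finger_gap: 0.0107
finger_force: 30.0
```

Emit:
{"method": "play_rows", "body": {"steps": [{"x": 0,"y": 0,"z": 0.02,"ax": 0,"ay": 0,"az": 0,"grip": 0},{"x": 0,"y": 0,"z": 0.045,"ax": 0,"ay": 0,"az": 0,"grip": 0},{"x": 0,"y": 0,"z": 0.07,"ax": 0,"ay": 0,"az": 0,"grip": 0},{"x": 0,"y": 0,"z": 0.095,"ax": 0,"ay": 0,"az": 0,"grip": 0},{"x": 0,"y": 0,"z": 0.12,"ax": 0,"ay": 0,"az": 0,"grip": 0},{"x": 0,"y": 0,"z": 0.145,"ax": 0,"ay": 0,"az": 0,"grip": 0},{"x": 0,"y": 0,"z": 0.17,"ax": 0,"ay": 0,"az": 0,"grip": 0},{"x": 0,"y": 0,"z": 0.195,"ax": 0,"ay": 0,"az": 0,"grip": 0},{"x": 0,"y": 0,"z": 0.212,"ax": 0,"ay": 0,"az": 0,"grip": 0},{"x": 0,"y": 0,"z": 0.212,"ax": 0,"ay": 0,"az": 0,"grip": 0}]}}

```text
time: 44.78
eef_pos: [0.5383, 0.3968, 0.1445]
tool_rot: [[-0.265, -0.964, -0.002], [-0.964, 0.265, -0.0], [0.001, 0.002, -1.0]]
contact_force: [-4.0, 2.8, -0.2]
finger_gap: 0.0109
finger_force: 30.0
```

```bash
python3 - <<'E'
from obs import *
from cl import clamp
s=bot.get_state();print(s['eef_pos'],s['contact_force'])
snap('top','t23');snap('scene','s23');clamp(['s23']); print(bath('t23'),bath('s23'))
E
```

```text
[0.5383 0.3968 0.1445] [-4.0032  2.785  -0.1524]
s23 rod [0.5719 0.502 ] bar n 182 [0.5304 0.3827 0.1983] ztop 90%% [0.179  0.2553]
 bar dir [-0.1409  0.99  ] lat off 0.00224686250939334
 tube 157 [0.5151 0.3155 0.1928] 0.1988694419978286
(array([513.3879, 310.4717]), 533, np.float64(-149.88292376463667), 49) (array([518.4763, 310.6351]), 451, np.float64(-149.28747899122968), 82)
```

Emit:
{"method": "play_rows", "body": {"steps": [{"x": 0,"y": 0,"z": 0,"ax": 0,"ay": 0,"az": 0,"grip": 0.3},{"x": 0,"y": 0,"z": 0,"ax": 0,"ay": 0,"az": 0,"grip": 0.5},{"x": 0,"y": 0,"z": 0,"ax": 0,"ay": 0,"az": 0,"grip": 0.6},{"x": 0,"y": 0,"z": -0.06,"ax": 0,"ay": 0,"az": 0,"grip": 0.6},{"x": 0,"y": 0,"z": -0.2,"ax": 0,"ay": 0,"az": 0,"grip": 0.6},{"x": 0,"y": 0,"z": -0.4,"ax": 0,"ay": 0,"az": 0,"grip": 0.6},{"x": 0,"y": 0,"z": -0.55,"ax": 0,"ay": 0,"az": 0,"grip": 0.6},{"x": 0.2,"y": 0,"z": -0.6,"ax": 0,"ay": 0,"az": 0,"grip": 0.6},{"x": 0.4,"y": 0.1,"z": -0.6,"ax": 0,"ay": 0,"az": 0,"grip": 0.6},{"x": 0.6,"y": 0.3,"z": -0.6,"ax": 0,"ay": 0,"az": 0,"grip": 0.6}]}}

```text
time: 46.12
eef_pos: [0.4272, 0.2582, 0.3248]
tool_rot: [[-0.268, -0.963, 0.001], [-0.963, 0.268, -0.001], [0.001, -0.001, -1.0]]
contact_force: [-0.3, -0.0, 1.0]
finger_gap: 0.0548
finger_force: 0.0
```

Emit:
{"method": "play_rows", "body": {"steps": [{"x": 0.3,"y": 0.2,"z": 0,"ax": 0,"ay": 0,"az": 0,"grip": 0.6},{"x": 0.6,"y": 0.3,"z": 0,"ax": 0,"ay": 0,"az": 0,"grip": 0.6},{"x": 0.6,"y": 0.3,"z": 0,"ax": 0,"ay": 0,"az": 0,"grip": 0.6},{"x": 0.6,"y": 0.3,"z": 0,"ax": 0,"ay": 0,"az": 0,"grip": 0.6},{"x": 0.6,"y": 0.3,"z": 0,"ax": 0,"ay": 0,"az": 0,"grip": 0.6}]}}

```text
time: 46.75
eef_pos: [0.2935, 0.1104, 0.3256]
tool_rot: [[-0.267, -0.964, 0.002], [-0.964, 0.267, -0.0], [-0.0, -0.002, -1.0]]
contact_force: [-0.3, -0.0, -0.0]
finger_gap: 0.0551
finger_force: 0.0
```

```bash
python3 - <<'E'
from obs import *
from cl import clamp
snap('top','t24');snap('scene','s24');clamp(['t24','s24']); print(bath('t24'),bath('s24'))
W,p=world('s24'); W,t=world('t24')
a=cv2.resize(p[100:260,280:480,::-1],None,fx=2,fy=2,interpolation=cv2.INTER_CUBIC); b=cv2.resize(t[100:310,180:520,::-1],None,fx=2.2,fy=2.2)[:320*2]
h=np.zeros((600,800,3),np.uint8); b=cv2.resize(t[100:300,180:520,::-1],(460,270)); h[:320,:400]=a; h[325:595,:460]=b
c=cv2.resize(p[330:480,120:260,::-1],(300,320)); h[:320,420:720]=c; cv2.imwrite('pics/m24.png',h)
E
```

```text
t24 rod [0.5644 0.5005] bar n 94 [0.5349 0.3953 0.1617] ztop 90%% [0.1619 0.166 ]
 bar dir [0.2749 0.9615] lat off -0.0001289868469244024
 tube 107 [0.5126 0.3142 0.1951] 0.20030326440674598
s24 rod [0.5717 0.502 ] bar n 83 [0.5409 0.394  0.1599] ztop 90%% [0.1606 0.1643]
 bar dir [0.2808 0.9598] lat off -0.006897342026385062
 tube 155 [0.5153 0.3155 0.1924] 0.19915090179931977
(array([513.2289, 310.4977]), 540, np.float64(-150.01381196464484), 47) (array([518.5576, 310.2831]), 464, np.float64(-149.42779699802594), 77)
```

View pics/m24.png

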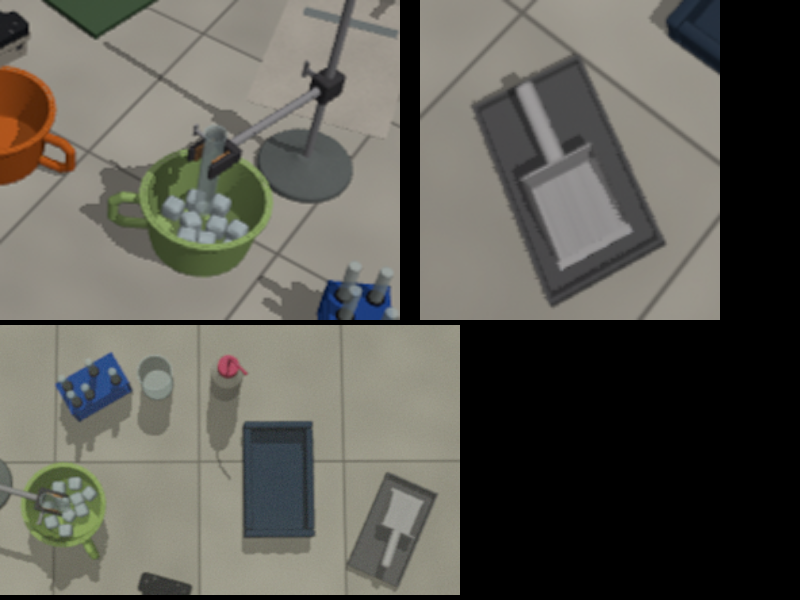

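The final view shows the tube hanging in the middle of the green bowl among the ice, at (205,190). The pan is empty, the scoop lies flat in its tray, and the beaker, wash bottle and rack look undisturbed.

```bash
python3 -c "
from bench import bot
print(bot.job_done())"
```

```text
the job is handed in; nothing more can be done
None
```

The ice bath is set up and handed in: all 10 cubes are in the green bowl, the scoop is flat in its tray, and the tube hangs in the middle of the bowl with its end about 35 mm below the rim.

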